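Lean a mould board in the curing stand and wedge its foot

ROBOT

A 6-joint arm with a two-finger parallel gripper is mounted at the origin on the work surface. World frame = base frame: x ahead of the robot, y to its left, z up, the work surface at z = 0. Lengths are in m, angles in rad, forces in N, time in s.
With the tool pointing down it reaches from about 0.3 to 0.875 m from the base axis. Payload 6.4 kg.
Tool frame: the origin (TCP) lies at the very end of the fingers, on their centre line; the grasp point (between the pads) lies 19 mm behind it; z points along the fingers, y is the line along which they close (so a half turn about z gives the same grasp; the last joint's range is limited). The gripper opens to 85 mm and grips with 20 to 120 N. Pads are 22 mm wide; open, the fingers measure 114 mm over their backs; the gripper's body (76 mm by 85 mm) begins 54 mm behind the grasp point. The pads swing forward as they close: fully open they stand 13 mm farther back than shut.
Start: joints at [0.998, 0.181, 1.607, -0, 1.354, -0.206], TCP at [0.206, 0.537, 0.231] pointing down, gripper open.
Joint ranges: [-2.99, 2.99], [-0.89, 2.07], [0.3, 2.58], [-1.14, 4.28], [0, 2.63], [-3.12, 3.12]. Speed limits (rad/s): [2.57, 2.57, 3.01, 3.14, 3.14, 3.14].

INTERFACE

Orientations are given as a unit quaternion [w, x, y, z].
In Python, from bench import ctrl gives the robot as it stands.
- The arm moves only by the tool jog_arm, called after "Call:" by a JSON object that holds its "name" and its "arguments", one argument or row to a line. Schema: {"type":"object","properties":{"increments":{"type":"array","items":{"type":"number"},"minItems":7,"maxItems":70},"only":{"type":"string"},"quiet":{"type":"boolean"},"lines":{"type":"string"}},"required":["increments"],"additionalProperties":false}. increments is one flat list of numbers that holds 1 to 10 rows one after another, with no inner brackets; each row has 7 numbers: dx, dy, dz in m, then a rotation vector rx, ry, rz in rad, then the opening from 0.0 (shut) to 1.0 (fully open); each row is the pose to reach, as a shift and turn from the pose commanded when the call began, along the tool's axes at that moment; what a row does not reach only later rows make up. A row lasts 1/8 s, in which the tool goes at most 0.0625 m and 0.188 rad, less where a joint would pass 70% of its speed; a pose out of reach is approached as far as the arm can. The fingers move at their own pace and stop on an object; the grip force is fixed at half the most. Time passes only in rows, so rows that do not move let the fingers close. The tool returns the time, the measured TCP pose, the force, the opening and the grip force at its end. only (a regular expression) keeps the lines of the reply that match it, lines (a string "A,B") keeps lines A to B, and quiet returns only ok. Input that does not fit is refused with a message, and nothing moves.
- ctrl.get_obs(): the state, without advancing time (a new reading comes with each control period).
- ctrl.camera(name): name is "scene" or "top" or "wrist"; returns the picture (480x640x3 uint8, blue, green, red); there is no depth.
- ctrl.camera_params(name): a dict with "fovy" (degrees; the focal length in pixels is half the picture's height over the tangent of half this angle, whatever the lens; pixels are square), "cx", "cy" (the principal point, pixels), "view" (4x4, takes a point from world to camera coordinates). Camera axes: x right, y up, looking along -z (the intrinsics and any distortion apply to the point x, -y, -z); pixel columns grow to the right and rows downward; lengths in m; the calibration is good to about 2 mm. The wrist camera is an equidistant fisheye: a pixel r from the principal point sees the ray r / f radians off the axis. A picture is of the moment at which its call begins: read the wrist's pose just before it. camera_params takes no time and is no camera call; for the wrist camera it gives the pose at the moment of the call.
- ctrl.hand_in(): hands the job in; it is judged then, once.
The state is a dict: "time_s": time; "q": joint angles; "dq": joint speeds; "joint_efforts": joint torques, N m; "eef_pos": TCP position; "eef_rot": TCP orientation; "wrist_force": force on the tool from outside, world axes, zero at the start; "torque": the same for the moment, N m; "opening": opening from 0.0 (shut) to 1.0 (fully open); "grasp_force": force on a finger pad.
Only numpy, scipy, OpenCV 4.12 (cv2) and the standard library are available. Lean on these libraries where they do the work, as an engineer would, in place of code of your own. Each camera call takes 0.05 s, during which the arm holds its last target. There are 200 camera calls.

TASK

Stand the black-faced mould board in the plywood curing stand so that it leans back against the stand's wall: orange-striped end up against the wall, other end down in the toe channel between the low metal rib and the blue cleat, close against the rib, about midway along the channel and square to the wall, and let go of it there. Then take the wooden wedge from its holder and, tip down, flat side to the blue cleat and sloped side to the board, push it firmly down into the gap at the board's foot until it jams, so that the board is locked and the foot cannot slide; let go. Leave the pot, the bottle and the spatula where they are.

Things in the scene. Friction and masses are not known exactly. Their poses are not given: they have to be found in the camera images.
- stand: Plywood curing stand, fixed to the bench. Origin on the bench under it; z up, y towards its back wall, x along wall and channel. Base plate 150 (x) by 175 (y -75 to +100) by 12 mm, top at z 12. Upright back wall 120 wide, face at y +50, z 12 to 227. Locked, the board leans about 18 degrees off upright: board_foot at about y -18, z 14, board_head at y +43, z 205 mm here.
- stand_toe (a point): Middle of the toe channel's floor, at y -22.5, z 12 mm in the stand's frame. The channel runs along x, 120 mm long, 29 mm wide, from the blue cleat (y -37) to the rib (y -8). Aluminium rib: y -8 to +4, top at z 20. Blue cleat: y -55 to -37, upright inner face, top at z 68 mm.
- stand_wall (a point): Middle of the back wall's front face, at y +50, z 120 mm in the stand's frame.
- board: Mould board to be leaned: 15 mm plywood with black faces, 200 mm long (its y), 56 wide (its x), 15 thick (its z), about 0.13 kg, loose. Origin at the centre of its underside. A 22 mm wide orange stripe goes round it 2 mm from its head end (+y). It starts flat on the stickers, 30 mm above the bench, head roughly towards the stand.
- board_foot (a point): Middle of the board's plain end face (half way through its thickness): goes down in the toe channel.
- board_head (a point): Middle of the board's orange-striped end face (half way through its thickness): goes up against the wall.
- stickers: Fixed wooden support under the board: two battens 22 mm wide and 50 long (across the board), 70 mm either side of its middle, tops at 30 mm, joined by a strip 20 wide and 8 high. The board overhangs the battens by 3 mm, so fingers can go down beside its middle. Origin on the bench in the middle, axes as the lying board's.
- wedge: Wooden wedge, loose, 0.10 kg, 115 mm tall, 44 wide (x), tip down in the holder. Origin: centre of the tip's underside, z up. Tip 14 thick (y -7 to +7). Flat side at y -7; sloped side (+y) runs from y +7 at the tip to +32.5 at z 80 mm (17.7 degrees). Jammed home: upright, yawed as the stand, origin at about y -30, z 24 mm in the stand's frame, 3 higher per mm of foot off the rib.
- wedge_grip (a point): Middle of the yellow grip block on top of the wedge: block 44 mm (wedge's x) by 26 (y -7 to +19), z 80 to 115 mm; this point is at y +6, z 98 mm in the wedge's frame.
- holder: Fixed dark wooden block with a tapered pocket holding the wedge: 75 (x) by 60 (y) by 38 mm high; pocket floor at z = 8 mm, play about 1.5 mm each side. Origin on the bench below the pocket. It may have changed places with the pot.
- pot: White open mixing pot, 84 mm across, 85 mm high, loose, a bystander. Origin: centre of its underside.
- bottle: White bottle, 60 mm across, 130 mm high, loose, a bystander. Origin: centre of its underside.
- spatula: Spatula 200 mm long lying along its x, loose, a bystander. Origin: centre of its underside.

How it is judged:
By the outcome, as a careful person would: the job done as asked, in the order asked, and still so for the second after the job is handed in, with the robot touching nothing.
It also fails if it takes over 61 s, if anything falls off the work surface, if the arm or the gripper's body presses on something with over 40 N, if the wrist force passes 120 N, or if a joint passes its speed limit or range.

## Working session

There is one attempt and no reset: what is moved stays moved. The work goes in short steps, Python scripts to look and compute and a tool call to move; the robot and the scene stay as the last step left them, time stands still between calls to the robot, and variables do not carry over. Pictures are saved under pics/ and viewed, at most 10 in all, crops included, and the job is handed in when it is done.

```bash
ls; mkdir -p pics; python3 - <<'E'
from bench import ctrl
import cv2
for n in("scene","top","wrist"):
    p=ctrl.camera_params(n); print(n,{k:(v if k!='view' else [list(map(lambda a:round(float(a),4),r)) for r in v]) for k,v in p.items()})
    cv2.imwrite(f"pics/{n}0.png",ctrl.camera(n))
o=ctrl.get_obs();print(o)
E
```

```text
bench.py
pics
scene {'fovy': 47.09125062666889, 'cx': 321.7347226382221, 'cy': 241.56052128592322, 'view': [[0.2672, 0.9636, -0.0059, -0.172], [-0.6619, 0.188, 0.7256, 0.305], [0.7003, -0.19, 0.6881, -1.4477], [0.0, 0.0, 0.0, 1.0]]}
top {'fovy': 44.6199527657153, 'cx': 325.27810238218467, 'cy': 240.34137353038034, 'view': [[-0.0294, -0.9995, -0.0153, 0.0326], [0.9924, -0.031, 0.1191, -0.5999], [-0.1195, -0.0117, 0.9928, -1.2869], [0.0, 0.0, 0.0, 1.0]]}
wrist {'fovy': 65.70646984690485, 'cx': 317.54057963357894, 'cy': 237.33677595018773, 'view': [[0.3595, 0.9332, -0.0014, -0.5753], [-0.9001, 0.3464, -0.2641, 0.0333], [-0.246, 0.0962, 0.9645, -0.3782], [0.0, 0.0, 0.0, 1.0]]}
{'time_s': 0.15, 'q': array([ 9.97658459e-01,  1.81416055e-01,  1.60776615e+00, -1.85968567e-05,
        1.35381353e+00, -2.06300509e-01]), 'dq': array([-0.00111292, -0.00070442, -0.00433107, -0.00068234, -0.00070645,
       -0.00041743]), 'joint_efforts': array([-1.66063005e-04, -4.45258069e+01, -3.51690173e+01, -4.31096096e-04,
        5.78612904e-03,  4.68547125e-05]), 'eef_pos': array([0.20598571, 0.53638134, 0.23057131]), 'eef_rot': array([-2.58137887e-04,  1.82389948e-01,  9.83226024e-01, -6.52387208e-04]), 'wrist_force': array([-0.36574586,  0.07641902, -0.69474364]), 'torque': array([-0.02501225,  0.00494557,  0.0201833 ]), 'grasp_force': 0.0, 'opening': 0.9997196215512086}
```

View pics/top0.png

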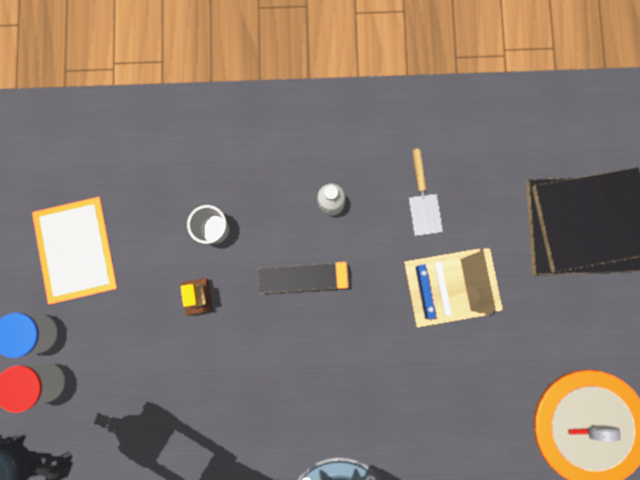

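View pics/scene0.png

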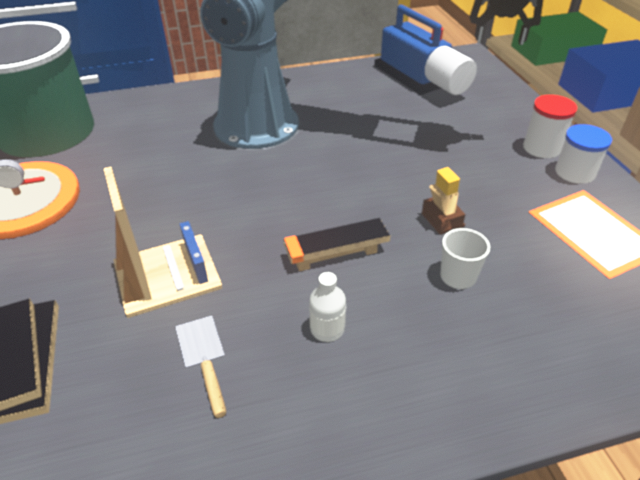

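```bash
cat > h.py <<'E'
import numpy as np, cv2
from bench import ctrl
from scipy.spatial.transform import Rotation as R
def ray(n,uv,p=None):
    p=p or ctrl.camera_params(n); f=240/np.tan(np.radians(p['fovy'])/2)
    d=(np.atleast_2d(uv).astype(float)-[p['cx'],p['cy']])
    V=np.array(p['view']); 
    if n=='wrist':
        r=np.hypot(*d.T)+1e-9; t=r/f; c=np.c_[d[:,0]*np.sin(t)/r,-d[:,1]*np.sin(t)/r,-np.cos(t)]
    else: c=np.c_[d[:,0]/f,-d[:,1]/f,-np.ones(len(d))]
    c/=np.linalg.norm(c,axis=1)[:,None]
    return -V[:3,:3].T@V[:3,3], c@V[:3,:3]
def plane(n,uv,z,p=None):
    o,d=ray(n,uv,p); return o+d*((z-o[2])/d[:,2])[:,None]
def tri(rays):
    A=0;b=0;L=[]
    for o,d in rays:
        d=d.reshape(3);P=np.eye(3)-np.outer(d,d);A=A+P;b=b+P@o
    x=np.linalg.solve(A,b)
    return x,[float(np.linalg.norm((np.eye(3)-np.outer(d.ravel(),d.ravel()))@(x-o))*1e3) for o,d in rays]
def pix(n,X,p=None):
    p=p or ctrl.camera_params(n); f=240/np.tan(np.radians(p['fovy'])/2); V=np.array(p['view'])
    c=np.atleast_2d(X)@V[:3,:3].T+V[:3,3]; x,y,z=c[:,0],-c[:,1],-c[:,2]
    if n=='wrist':
        r=np.hypot(x,y)+1e-12; s=np.arctan2(r,z)*f/r
    else: s=f/z
    return np.c_[x*s+p['cx'],y*s+p['cy']]
def hsv(im,lo,hi):
    return cv2.inRange(cv2.cvtColor(im,cv2.COLOR_BGR2HSV),np.array(lo),np.array(hi))
def big(m,k=1):
    c,_=cv2.findContours(m,cv2.RETR_EXTERNAL,cv2.CHAIN_APPROX_NONE); return sorted(c,key=cv2.contourArea)[::-1][:k]
def snap(n,name):
    p=ctrl.camera_params(n); im=ctrl.camera(n); cv2.imwrite(f'pics/{name}.png',im); np.save(f'pics/{name}.npy',p,allow_pickle=True); return im,p
def load(name): return cv2.imread(f'pics/{name}.png'),np.load(f'pics/{name}.npy',allow_pickle=True).item()
def tool(target,Rt=None):
    "shift in tool axes from measured pose to world target"
    o=ctrl.get_obs(); q=o['eef_rot']; r=R.from_quat([q[1],q[2],q[3],q[0]])
    s=r.inv().apply(np.array(target)-o['eef_pos'])
    return (s,None) if Rt is None else (s,(r.inv()*Rt).as_rotvec())
E
python3 - <<'E'
from h import *
np.set_printoptions(precision=4,suppress=True)
im=cv2.imread('pics/top0.png')
for nm,uv,z in [('boardL',(259,281),.045),('boardR',(349,275),.045),('grip',(190,295),.12),('standc',(453,287),.012),('cleat mid',(427,291),.068),('rib',(444,288),.02),('wallT',(491,282),.2),('bottle',(331,193),.13),('pot',(208,225),.085)]: print(nm,plane('top',uv,z))
print(R.from_quat(np.roll(ctrl.get_obs()['eef_rot'],-1)).as_matrix())
print('wristcam',ray('wrist',(320,240)))
E
```

```text
boardL [[0.5128 0.1649 0.045 ]]
boardR [[ 0.5201 -0.0363  0.045 ]]
grip [[0.4838 0.301  0.12  ]]
standc [[ 0.4876 -0.2725  0.012 ]]
cleat mid [[ 0.4788 -0.2042  0.068 ]]
rib [[ 0.4857 -0.2505  0.02  ]]
wallT [[ 0.4888 -0.3089  0.2   ]]
bottle [[ 0.69   -0.0018  0.13  ]]
pot [[0.6366 0.2698 0.085 ]]
[[-0.9335  0.3587 -0.0007]
 [ 0.3587  0.9335 -0.0012]
 [ 0.0003 -0.0014 -1.    ]]
wristcam (array([0.1438, 0.5617, 0.3729]), array([[ 0.2549, -0.0923, -0.9625]]))
```

Call:
{"name": "jog_arm", "arguments": {
  "increments": [-0.447,-0.317,0,0,0,1.168,1,-0.447,-0.317,0,0,0,1.168,1,-0.447,-0.317,0,0,0,1.168,1,-0.447,-0.317,0,0,0,1.168,1,-0.447,-0.317,0,0,0,1.168,1,-0.447,-0.317,0,0,0,1.168,1,-0.447,-0.317,0,0,0,1.168,1,-0.447,-0.317,0,0,0,1.168,1,-0.447,-0.317,0,0,0,1.168,1,-0.447,-0.317,0,0,0,1.168,1]
}}

```text
time_s: 1.4
eef_pos: [0.5111, 0.0777, 0.231]
eef_rot: [0.0, 0.696, 0.718, -0.0]
wrist_force: [-1.2, -0.7, 0.3]
opening: 1.001
grasp_force: 0.0
```

```bash
python3 - <<'E'
from h import *
im,p=snap('wrist','w1')
print(ctrl.get_obs()['q'],ctrl.get_obs()['eef_pos'])
E
```

```text
[-7.59802183e-02  4.96010729e-02  1.75295374e+00  2.35087371e-04
  1.34026884e+00 -1.09030474e-01] [0.50993741 0.07939416 0.23077207]
```

View pics/w1.png

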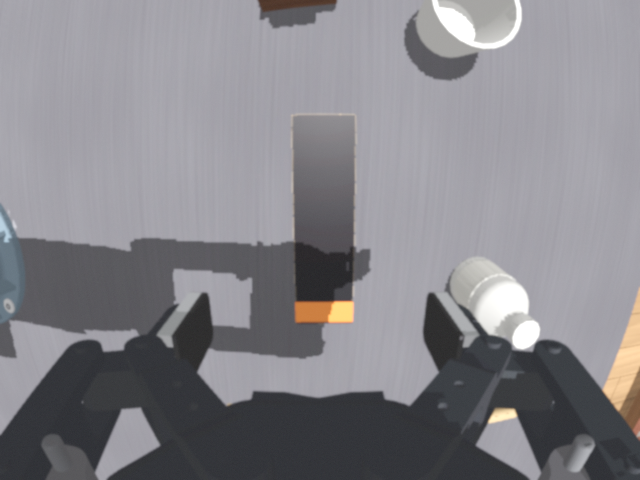

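```bash
python3 - <<'E'
from h import *
np.set_printoptions(precision=4,suppress=True)
im,p=load('w1'); g=cv2.GaussianBlur(im,(3,3),0).astype(int)
m=hsv(im,(5,120,120),(20,255,255)); c=[k for k in big(m,5) if cv2.boundingRect(k)[1]<330][0]; print(cv2.minAreaRect(c),cv2.boundingRect(c))
# plywood edge is yellowish: R-B high
rb=im[:,:,2].astype(int)-im[:,:,0]
for r in (140,180,220,260,290): print(r,rb[r,284:364:1][[*range(0,16)]],rb[r,346:364])
print('foot',rb[105:122,325],im[105:122,325,1])
bd=cv2.boxPoints(cv2.minAreaRect(c)); 
for z in(.045,): print(plane('wrist',bd,z,p))
print(plane('wrist',[(292.5,115.5),(355.5,115.5),(295,322),(354,322)],.045,p))
for n in('top','scene'):
    im=cv2.imread(f'pics/{n}0.png'); m=hsv(im,(5,130,120),(20,255,255)); 
    for k in big(m,8):
        x,y,w,h=cv2.boundingRect(k)
        if 250<x<400 and 200<y<300: print(n,(x,y,w,h),cv2.approxPolyDP(k,2,True).reshape(-1,2).tolist())
E
```

```text
((323.0, 311.5), (21.0, 56.0), 90.0) (295, 301, 57, 22)
140 [-7 -6 -6 -7 -6 -4  4 12 12  4 -1 -2  0  0 -2 -1] [-1 -2 -2 -2 -1 -2 -3 -1  4  9  8  1 -6 -6 -7 -6 -5 -6]
180 [-6 -6 -6 -6 -6 -5 -2  6 15 10  0 -1 -2 -3 -3 -4] [-2 -3 -2 -3 -2 -3 -2  0  7 10  3 -4 -6 -6 -7 -6 -5 -6]
220 [-7 -6 -8 -7 -6 -5 -4 -2  7 14 12  0 -2 -3 -3 -3] [-3 -2 -3 -2 -1 -2  0  5  7  3 -4 -6 -6 -4 -5 -6 -6 -5]
260 [-3 -3 -4 -3 -3 -3 -4 -5 -3  2  5  3  0 -1  0  1] [ 0 -2 -2 -1 -2  0  2  2  0 -3 -2 -4 -3 -3 -3 -3 -4 -4]
290 [-5 -4 -3 -4 -2 -4 -4 -4 -5 -3  0  5  7  3 -3 -2] [-3 -3 -4 -5 -3  2 13 14  5 -5 -6 -6 -5 -6 -6 -6 -6 -6]
foot [-6 -7 -7 -6 -6 -6 -5 -3  6 11  6  1  0  1  0 -2 -1] [162 163 162 163 164 162 163 167 175 174 157 144 141 141 140 139 139]
[[ 0.4918 -0.0092  0.045 ]
 [ 0.5463 -0.0076  0.045 ]
 [ 0.5478 -0.0309  0.045 ]
 [ 0.4919 -0.0325  0.045 ]]
[[ 0.4866  0.1649  0.045 ]
 [ 0.5415  0.1668  0.045 ]
 [ 0.4919 -0.0325  0.045 ]
 [ 0.5508 -0.0309  0.045 ]]
top (335, 262, 14, 27) [[337, 262], [337, 288], [346, 288], [346, 263]]
scene (284, 236, 20, 27) [[284, 238], [292, 261], [302, 261], [303, 252], [297, 237]]
```

Call:
{"name": "jog_arm", "arguments": {
  "increments": [-0.2,-0.026,-0.06,0,0,0,1,-0.2,-0.026,-0.06,0,0,0,1,-0.2,-0.026,-0.06,0,0,0,1,-0.2,-0.026,-0.06,0,0,0,1,-0.2,-0.026,-0.06,0,0,0,1]
}}

```text
time_s: 2.08
eef_pos: [0.4908, -0.1203, 0.2917]
eef_rot: [0.0, 0.695, 0.719, 0.0]
wrist_force: [1.3, -0.0, -0.3]
opening: 0.999
grasp_force: 0.0
```

```bash
python3 -c "
from h import *
snap('wrist','w2')"
```

Call:
{"name": "jog_arm", "arguments": {
  "increments": [-0.05,0,0,0,0,0,1,-0.1,0,0,0,0,0,1,-0.1,0,0,0,0,0,1]
}}

```text
time_s: 2.5
eef_pos: [0.4946, -0.2206, 0.2903]
eef_rot: [-0.001, 0.695, 0.719, -0.0]
wrist_force: [0.5, 1.2, 0.3]
opening: 1.0
grasp_force: 0.0
```

```bash
python3 -c "
from h import *
a,_=load('w2');b,_=snap('wrist','w3')
cv2.imwrite('pics/c23.png',cv2.resize(np.hstack([a[100:420,170:490],b[100:420,170:490]]),(800,400),interpolation=cv2.INTER_CUBIC))"
```

```text
(no output)
```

View pics/c23.png

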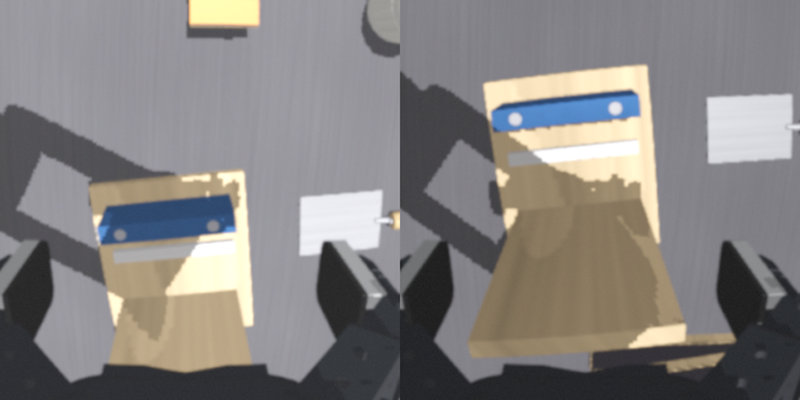

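```bash
python3 - <<'E'
from h import *
np.set_printoptions(precision=4,suppress=True)
F={}
for n in('w2','w3'):
    im,p=load(n); b=hsv(im,(100,120,40),(125,255,255)); c=big(b)[0]; hull=cv2.convexHull(c)
    x0,y0,w,h=cv2.boundingRect(c)
    msk=np.zeros(b.shape,np.uint8); cv2.fillPoly(msk,[hull],255); msk=cv2.erode(msk,np.ones((3,3)))
    s=(msk>0)&(im[:,:,2]>90)
    k,lab,st,ce=cv2.connectedComponentsWithStats(s.astype(np.uint8)); o=[i for i in range(1,k) if st[i,4]>25]; sc=sorted(ce[o].tolist())
    # bright top face of the cleat only?
    ap=cv2.approxPolyDP(hull,2,True).reshape(-1,2)
    roi=np.zeros_like(b); roi[y0+h-8:y0+h+40,x0-10:x0+w+20]=255
    H=cv2.cvtColor(im,cv2.COLOR_BGR2HSV); rm=((H[:,:,1]<40)&(H[:,:,2]>120)&(roi>0)).astype(np.uint8)*255
    # base plate
    pl=hsv(im,(10,40,60),(30,255,255)); 
    rc=None
    for q in big(rm,6):
        r=cv2.minAreaRect(q)
        if max(r[1])>70: print(n,'rib',r,cv2.boxPoints(r).tolist())
    print(n,'screws',sc,'cleat hull',ap.tolist()); F[n]=(sc,p)
for i in range(2):
    print(tri([ray('wrist',F[n][0][i],F[n][1]) for n in F]))
E
```

```text
w2 rib ((317.9999694824219, 310.4999694824219), (46.99999237060547, 115.99998474121094), 90.0) [[259.9999694824219, 286.9999694824219], [375.9999694824219, 286.9999694824219], [375.9999694824219, 333.9999694824219], [259.9999694824219, 333.9999694824219]]
w2 screws [[265.54545454545456, 287.54545454545456], [339.9873417721519, 280.32911392405066]] cleat hull [[355, 268], [354, 284], [252, 294], [249, 284], [257, 266], [351, 257]]
w3 rib ((308.6229553222656, 221.8524169921875), (13.218219757080078, 105.7457504272461), 84.80557250976562) [[255.36886596679688, 220.0573272705078], [360.6803283691406, 210.4835662841797], [361.8770446777344, 223.6475067138672], [256.5655822753906, 233.2212677001953]]
w3 screws [[261.9337748344371, 194.89403973509934], [341.75879396984925, 185.29145728643215]] cleat hull [[359, 177], [360, 191], [248, 204], [244, 198], [244, 190], [253, 184], [355, 174]]
(array([ 0.4384, -0.2103,  0.0683]), [0.14913718751509122, 0.14913718751493762])
(array([ 0.5173, -0.1978,  0.0711]), [0.00858681448625144, 0.008586814486116473])
```

```bash
python3 - <<'E'
from h import *
np.set_printoptions(precision=4,suppress=True)
im,p=load('w3'); im2,p2=load('w2')
O=np.array([.4851,-.2495]);
S=lambda X:(lambda d:np.c_[d@ys*0+d@xs,d@ys]*1e3)(np.atleast_2d(X)[:,:2]-O)
th=np.arctan2(.0125,.0789); xs=-np.array([np.cos(th),np.sin(th)]); ys=np.array([np.sin(th),-np.cos(th)])
k=lambda u,v,s:(170+(u-400*s)/1.25,100+v/1.25)
print('rib w3',S(plane('wrist',[(255.4,220),(360.7,210.5),(361.9,223.6),(256.6,233.2)],.02,p)))
print('base front w3',S(plane('wrist',[k(484,83,1),k(648,66,1)],.012,p)))
print('base front w2',S(plane('wrist',[k(90,184,0),k(245,172,0)],.012,p2)))
print('wall foot w3',S(plane('wrist',[k(508,210,1),k(641,199,1)],.012,p)))
print('wall top front w3',S(plane('wrist',[k(472,342,1),k(684,324,1)],.227,p)))
a=[tri([ray('wrist',k(*A,0),p2),ray('wrist',k(*B,1),p)]) for A,B in [((90,184),(484,83)),((245,172),(648,66))]]; print(a)
# board height: head-end orange corners in top vs wrist
i1,p1=load('w1'); 
for A,B in [((295,323),(347.3,289)),((352.5,323),(347.5,262.5))]: print(tri([ray('wrist',A,p1),ray('top',B)]))
E
```

```text
rib w3 [[ 60.1561 -11.8442]
 [-60.6404  -7.9884]
 [-60.544    7.3972]
 [ 61.3181   3.8011]]
base front w3 [[ 73.1766 -75.3571]
 [-77.0096 -71.6718]]
base front w2 [[ 71.4244 -78.3299]
 [-77.1966 -71.9722]]
wall foot w3 [[ 70.6135  48.7733]
 [-58.3935  53.1653]]
wall top front w3 [[ 57.8963  50.0657]
 [-57.839   51.4585]]
[(array([ 0.3988, -0.1875, -0.0013]), [0.7069250569511618, 0.7069250569511757]), (array([ 0.5502, -0.1667,  0.0106]), [0.07460549651215387, 0.07460549651204645])]
(array([ 0.4906, -0.0316,  0.0481]), [1.5725632698184555, 1.5725632698183851])
(array([ 0.5491, -0.0339,  0.0416]), [0.6836324307601034, 0.6836324307600412])
```

```bash
python3 - <<'E'
from h import *
np.set_printoptions(precision=4,suppress=True)
im,p=load('w3'); im2,p2=load('w2')
k=lambda u,v,s:(170+(u-400*s)/1.25,100+v/1.25)
W=[];M=[]
for pp,uv,z,m in [(p,[(261.9,194.9),(341.8,185.3)],.068,[(40,-46),(-40,-46)]),(p2,[(265.5,287.5),(340,280.3)],.068,[(40,-46),(-40,-46)]),
 (p,[(255.4,220),(360.7,210.5),(361.9,223.6),(256.6,233.2)],.02,[(60,-8),(-60,-8),(-60,4),(60,4)]),
 (p,[k(484,83,1),k(648,66,1)],.012,[(75,-75),(-75,-75)]),(p2,[k(90,184,0),k(245,172,0)],.012,[(75,-75),(-75,-75)]),
 (p,[k(472,342,1),k(684,324,1)],.227,[(60,50),(-60,50)])]:
    W+=plane('wrist',uv,z,pp)[:,:2].tolist(); M+=m
W=np.array(W);M=np.array(M)/1e3
a=R.align_vectors(np.c_[W-W.mean(0),0*W[:,0]],np.c_[M-M.mean(0),0*M[:,0]])[0]
r=a.as_matrix()[:2,:2]; O=W.mean(0)-r@M.mean(0)
print('yaw',np.degrees(a.as_rotvec()[2]),'O',O); print(((W-O)@r-M)*1e3)
E
```

```text
yaw -172.38098684252586 O [ 0.4851 -0.2499]
[[ 0.9982  0.5966]
 [ 0.9855 -0.883 ]
 [ 1.3139  0.5997]
 [ 1.1057 -0.0869]
 [ 0.4162 -2.7505]
 [-0.4383 -1.8123]
 [-0.7133  1.5712]
 [ 1.2     0.9183]
 [-0.0337  1.0694]
 [-0.2652  1.1277]
 [-1.7137 -1.9448]
 [-0.4449  0.8229]
 [-3.3376  1.0867]
 [ 0.9271 -0.315 ]]
```

Call:
{"name": "jog_arm", "arguments": {
  "increments": [0.06,0.006,0,0,0,0,1,0.12,0.014,0,0,0,0,1,0.286,0.032,0.19,0,0,0,1,0.286,0.032,0.19,0,0,0,1,0.286,0.032,0.19,0,0,0,1,0.286,0.032,0.19,0,0,0,1,0.286,0.032,0.19,0,0,0,1]
}}

```text
time_s: 3.42
eef_pos: [0.5114, 0.0718, 0.0971]
eef_rot: [-0.004, 0.692, 0.722, -0.003]
wrist_force: [0.2, 0.1, -0.1]
opening: 0.995
grasp_force: 0.0
```

```bash
python3 -c "
from h import *
im,p=snap('wrist','w4')
m=hsv(im,(5,120,120),(20,255,255));
for k in big(m,3):
  r=cv2.minAreaRect(k)
  if r[1][0]*r[1][1]>100:print(r,plane('wrist',cv2.boxPoints(r),.045,p).tolist())
b,u=tool([.517,.066,.014]);print(b)
"
```

```text
((325.0, 388.5), (17.0, 86.0), 90.0) [[0.4914926396041272, -0.009462667696811339, 0.04500000000000001], [0.5468839888600362, -0.007132300974985933, 0.04500000000000001], [0.5484920297845294, -0.021728666925395934, 0.04500000000000004], [0.4913929164340129, -0.024112484698344344, 0.04500000000000001]]
[-0.00454125  0.00380463  0.08513366]
```

View pics/w4.png

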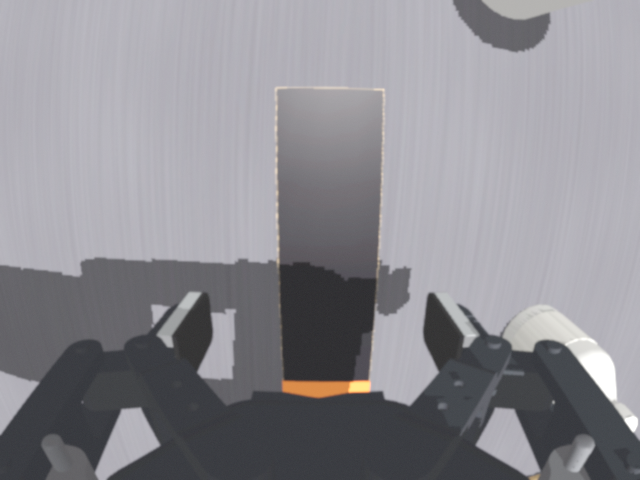

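Call:
{"name": "jog_arm", "arguments": {
  "increments": [0,0,0.04,0,0,0,1,0,0,0.084,0,0,0,1,0,0,0.084,0,0,0,1,0,0,0.084,0,0,0,1]
}}

```text
time_s: 3.98
eef_pos: [0.5179, 0.0666, 0.0196]
eef_rot: [0.001, 0.694, 0.72, 0.001]
wrist_force: [0.1, 0.1, -0.1]
opening: 0.996
grasp_force: 0.0
```

Call:
{"name": "jog_arm", "arguments": {
  "increments": [0,0,0,0,0,0,0,0,0,0,0,0,0,0,0,0,0,0,0,0,0,0,0,0,0,0,0,0,0,0,0,0,0,0,0,0,0,0,0,0,0,0,0,0,0,0,0,0,0,0,0,0,0,0,0,0]
}}

```text
time_s: 4.97
eef_pos: [0.518, 0.0666, 0.0195]
eef_rot: [0.001, 0.694, 0.72, 0.001]
wrist_force: [-1.5, -0.1, 8.1]
opening: 0.643
grasp_force: 63.9
```

```bash
cat >> h.py <<'E'
O=np.array([.4851,-.2499,0]);yaw=np.radians(-172.38)
xs=np.array([np.cos(yaw),np.sin(yaw),0]);ys=np.array([-np.sin(yaw),np.cos(yaw),0]);Z=np.array([0,0,1.])
def S(x,y,z): return O+(xs*x+ys*y+Z*z)/1e3
def toS(X): d=np.array(X)-O; return np.array([d@xs,d@ys,d[2]])*1e3
def boardpose(fy,fz,lean=17.7,fx=0,c=.1,off=.018):
    "TCP pose for foot at stand y,z; c foot->grip along board, off TCP beyond midplane"
    l=np.radians(lean);u=ys*np.sin(l)+Z*np.cos(l);n=ys*np.cos(l)-Z*np.sin(l);y=-xs
    Rt=R.from_matrix(np.c_[np.cross(y,n),y,n]); return S(fx,fy,fz)+u*c+n*off,Rt
E
```

Call:
{"name": "jog_arm", "arguments": {
  "increments": [0,0,-0.06,0,0,0,0,0,0,-0.12,0,0,0,0,0,0,-0.18,0,0,0,0,0,0,-0.2,0,0,0,0,0,0,-0.2,0,0,0,0]
}}

```text
time_s: 5.6
eef_pos: [0.5176, 0.0667, 0.2199]
eef_rot: [0.002, 0.694, 0.72, 0.002]
wrist_force: [-0.2, 0.3, -1.2]
opening: 0.645
grasp_force: 64.8
```

```bash
python3 -c "
from h import *
T,Rt=boardpose(80-150,110);print(T,tool(T,Rt))
T,Rt=boardpose(-22,110);print(T,tool(T,Rt));print(ctrl.get_obs()['q'])"
```

```text
[ 0.48212324 -0.22764945  0.19979355] (array([-0.29285711, -0.04614198,  0.02011785]), array([-0.0565627 , -1.25984954, -0.08707014]))
[ 0.48848815 -0.27522558  0.19979355] (array([-0.3406317 , -0.04149605,  0.02017702]), array([-0.0565627 , -1.25984954, -0.08707014]))
[-9.95587554e-02  6.85370546e-02  1.75560555e+00  1.43842975e-05
  1.31204279e+00 -1.35611118e-01]
```

Call:
{"name": "jog_arm", "arguments": {
  "increments": [-0.1,-0.02,-0.04,-0.057,-1.26,-0.087,0,-0.1,-0.02,-0.04,-0.057,-1.26,-0.087,0,-0.1,-0.02,-0.04,-0.057,-1.26,-0.087,0,-0.1,-0.02,-0.04,-0.057,-1.26,-0.087,0,-0.1,-0.02,-0.04,-0.057,-1.26,-0.087,0,-0.1,-0.02,-0.04,-0.057,-1.26,-0.087,0,-0.1,-0.02,-0.04,-0.057,-1.26,-0.087,0,-0.1,-0.02,-0.04,-0.057,-1.26,-0.087,0,-0.1,-0.02,-0.04,-0.057,-1.26,-0.087,0,-0.1,-0.02,-0.04,-0.057,-1.26,-0.087,0]
}}

```text
time_s: 6.85
eef_pos: [0.4906, -0.0094, 0.2571]
eef_rot: [0.417, 0.549, 0.613, -0.386]
wrist_force: [0.0, -0.5, 0.1]
opening: 0.643
grasp_force: 64.8
```

```bash
python3 -c "
from h import *
T,Rt=boardpose(-22,110);print(T,tool(T,Rt));print(ctrl.get_obs()['q'])
snap('wrist','w5');snap('scene','s5')"
```

```text
[ 0.48848815 -0.27522558  0.19979355] (array([-0.03938066, -0.02745867,  0.26770775]), array([-0.03737564, -0.05248261,  0.00326122]))
[ 0.33817761  0.35005122  1.8053465  -1.13738147  1.56520676  0.61192104]
```

View pics/w5.png

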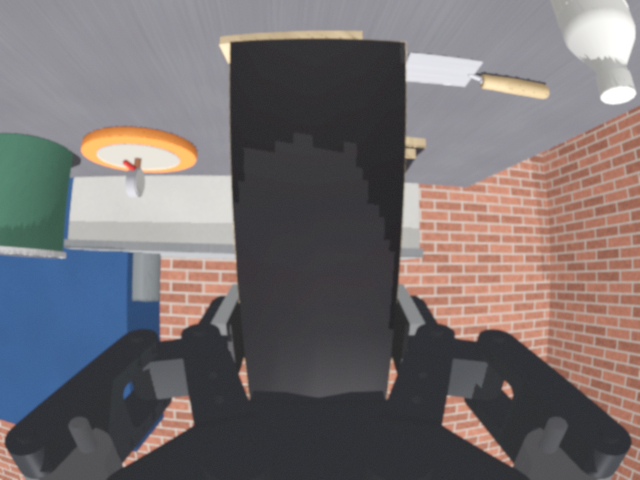

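```bash
python3 - <<'E'
from h import *
np.set_printoptions(precision=4,suppress=True)
im,p=load('w5'); g=im.astype(int).sum(2)
o=ctrl.get_obs(); r=R.from_quat(np.roll(o['eef_rot'],-1))
print('col320',[ (y,g[y,320]) for y in range(28,50)])
print('row100',g[100,222:240],g[100,398:414]); print('row60',g[60,222:240],g[60,398:414])
oo,d=ray('wrist',[(232,41),(404,42),(320,40),(235,160),(404,160)],p)
a=r.inv().apply(oo-o['eef_pos']); D=r.inv().apply(d)
for off in(-.0255,-.0105): print(a+D*((off-a[2])/D[:,2])[:,None])
E
```

```text
col320 [(28, np.int64(444)), (29, np.int64(460)), (30, np.int64(492)), (31, np.int64(526)), (32, np.int64(542)), (33, np.int64(540)), (34, np.int64(535)), (35, np.int64(538)), (36, np.int64(544)), (37, np.int64(513)), (38, np.int64(406)), (39, np.int64(254)), (40, np.int64(179)), (41, np.int64(157)), (42, np.int64(163)), (43, np.int64(156)), (44, np.int64(161)), (45, np.int64(157)), (46, np.int64(162)), (47, np.int64(160)), (48, np.int64(153)), (49, np.int64(160))]
row100 [458 456 455 455 457 459 434 362 242 161 139 135 140 140 138 141 135 136] [142 139 143 137 141 140 172 255 353 416 438 445 445 442 445 443]
row60 [457 454 459 489 578 657 664 579 402 216 155 148 144 143 145 145 143 151] [141 149 163 173 183 193 250 367 479 579 650 686 693 694 694 694]
[[ 0.1005 -0.0271 -0.0255]
 [ 0.1002  0.0278 -0.0255]
 [ 0.0997  0.0009 -0.0255]
 [ 0.0613 -0.0263 -0.0255]
 [ 0.0613  0.028  -0.0255]]
[[ 0.1046 -0.0306 -0.0105]
 [ 0.1043  0.0312 -0.0105]
 [ 0.1037  0.001  -0.0105]
 [ 0.0604 -0.0297 -0.0105]
 [ 0.0605  0.0315 -0.0105]]
```

Call:
{"name": "jog_arm", "arguments": {
  "increments": [-0.02,-0.01,0.06,-0.037,-0.052,0,0,-0.03,-0.02,0.12,-0.037,-0.052,0,0,-0.035,-0.025,0.18,-0.037,-0.052,0,0,-0.039,-0.027,0.23,-0.037,-0.052,0,0,-0.039,-0.027,0.25,-0.037,-0.052,0,0,-0.039,-0.027,0.25,-0.037,-0.052,0,0]
}}

```text
time_s: 7.7
eef_pos: [0.4536, -0.0701, 0.2368]
eef_rot: [0.39, 0.566, 0.616, -0.384]
wrist_force: [0.5, -0.1, -0.9]
opening: 0.646
grasp_force: 64.8
```

```bash
python3 -c "
from h import *
T,Rt=boardpose(-22,110);print(T,tool(T,Rt));print(ctrl.get_obs()['q'])
"
```

```text
[ 0.48848815 -0.27522558  0.19979355] (array([-0.04953787,  0.02279353,  0.20414635]), array([-0.07547391, -0.10409178,  0.00504158]))
[ 0.22589935  0.25920759  1.94236162 -1.13741169  1.46370155  0.60970477]
```

```bash
cat >> h.py <<'E'
DOWN=R.from_quat([.694,.72,0,0])
E
python3 -c "
from h import *
print(tool([.518,.0667,.22],DOWN))"
```

```text
(array([ 0.066358  ,  0.07351401, -0.11552212]), array([-0.01187033,  1.15906456,  0.04241996]))
```

Call:
{"name": "jog_arm", "arguments": {
  "increments": [0.066,0.0735,-0.1155,-0.012,1.159,0.042,0,0.066,0.0735,-0.1155,-0.012,1.159,0.042,0,0.066,0.0735,-0.1155,-0.012,1.159,0.042,0,0.066,0.0735,-0.1155,-0.012,1.159,0.042,0,0.066,0.0735,-0.1155,-0.012,1.159,0.042,0,0.066,0.0735,-0.1155,-0.012,1.159,0.042,0,0.066,0.0735,-0.1155,-0.012,1.159,0.042,0,0.066,0.0735,-0.1155,-0.012,1.159,0.042,0,0.066,0.0735,-0.1155,-0.012,1.159,0.042,0]
}}

```text
time_s: 8.82
eef_pos: [0.5176, 0.0674, 0.22]
eef_rot: [0.0, 0.693, 0.721, -0.001]
wrist_force: [0.3, 0.0, -2.3]
opening: 0.642
grasp_force: 64.7
```

```bash
python3 -c "
from h import *
print(tool([.518,.0667,.022],DOWN))"
```

```text
(array([-0.00040052,  0.00067979,  0.19801197]), array([-0.00141588,  0.00161106,  0.0019296 ]))
```

Call:
{"name": "jog_arm", "arguments": {
  "increments": [0,0,0.06,0,0,0,0,0,0,0.12,0,0,0,0,0,0,0.17,0,0,0,0,0,0,0.19,0,0,0,0,0,0,0.197,0,0,0,0,0,0,0.199,0,0,0,0,0,0,0.199,0,0,0,0]
}}

```text
time_s: 9.7
eef_pos: [0.5191, 0.0668, 0.0227]
eef_rot: [0.001, 0.694, 0.72, 0.001]
wrist_force: [0.5, -0.1, -1.4]
opening: 0.644
grasp_force: 64.6
```

Call:
{"name": "jog_arm", "arguments": {
  "increments": [0,0,0.003,0,0,0,0,0,0,0.003,0,0,0,0,0,0,0.003,0,0,0,1,0,0,0.003,0,0,0,1,0,0,0.003,0,0,0,1,0,0,0.003,0,0,0,1,0,0,0.003,0,0,0,1,0,0,-0.06,0,0,0,1,0,0,-0.1,0,0,0,1,0,0,-0.1,0,0,0,1]
}}

```text
time_s: 10.95
eef_pos: [0.521, 0.0663, 0.1255]
eef_rot: [0.003, 0.694, 0.72, 0.002]
wrist_force: [-0.2, -1.2, -0.7]
opening: 0.999
grasp_force: 0.0
```

```bash
python3 -c "
from h import *
im,p=snap('wrist','w6')
rb=im[:,:,2].astype(int)-im[:,:,0]
np.set_printoptions(linewidth=200)
for r in (130,180,240,340): print(r,[c for c in range(250,410) if rb[r,c]>5])
print([r for r in range(50,150) if rb[r,325]>5])
m=hsv(im,(5,120,120),(20,255,255));print([plane('wrist',cv2.boxPoints(cv2.minAreaRect(k)),.045,p).round(4).tolist() for k in big(m,1)])
T=R.from_rotvec([0,0,0]);rt=DOWN*R.from_rotvec([0,.56,0]); 
print(tool([.5185,.0767,.09],rt),tool([.5185,.0767,.0212],rt))"
```

```text
130 [265, 266, 267, 359, 360]
180 [267, 268, 358, 359, 360]
240 [268, 269, 270, 356, 357, 358]
340 [273, 274, 352, 353, 354]
[84, 85]
[[[0.4937, -0.0101, 0.045], [0.5487, -0.0073, 0.045], [0.5509, -0.031, 0.045], [0.4936, -0.0341, 0.045]]]
(array([ 0.01032744, -0.00056367,  0.03327077]), array([0.00367095, 0.56057855, 0.00142049])) (array([ 0.01036734, -0.00082988,  0.10207024]), array([0.00367095, 0.56057855, 0.00142049]))
```

Call:
{"name": "jog_arm", "arguments": {
  "increments": [0,0,0,0,0.187,0,1,0.005,0,0,0,0.374,0,1,0.0095,0,0.03,0,0.56,0,1,0.0095,0,0.07,0,0.56,0,1,0.0095,0,0.102,0,0.56,0,1,0.0095,0,0.102,0,0.56,0,1,0.0095,0,0.102,0,0.56,0,1]
}}

```text
time_s: 11.88
eef_pos: [0.5178, 0.0762, 0.02]
eef_rot: [-0.199, 0.667, 0.692, 0.192]
wrist_force: [1.2, -0.3, -0.3]
opening: 0.994
grasp_force: 0.0
```

Call:
{"name": "jog_arm", "arguments": {
  "increments": [0,0,0,0,0,0,0,0,0,0,0,0,0,0,0,0,0,0,0,0,0,0,0,0,0,0,0,0,0,0,0,0,0,0,0,0,0,0,0,0,0,0,0,0,0,0,0,0,0]
}}

```text
time_s: 12.75
eef_pos: [0.5189, 0.0756, 0.0211]
eef_rot: [-0.198, 0.667, 0.692, 0.192]
wrist_force: [-0.8, -1.2, 7.1]
opening: 0.644
grasp_force: 64.0
```

```bash
python3 -c "
from h import *
o=ctrl.get_obs();print(o['eef_pos'],o['eef_rot'])"
```

```text
[0.51891619 0.07560175 0.02108709] [-0.19786111  0.66664123  0.6923821   0.19247725]
```

```bash
cat >> h.py <<'E'
def frame(by,bz): return np.c_[np.cross(by,bz),by,bz]
def grasp(B=np.array([.5195,.0655,.0375]),pos=np.array([.5189,.0756,.0211]),q=[.66664,.69238,.19248,-.19786]):
    r=R.from_quat(q); ty=r.apply([0,1,0]); by=np.cross(ty,Z); by/=np.linalg.norm(by); by*=np.sign(-by[1])
    bz=Z; return r.inv()*R.from_matrix(frame(by,bz)), r.inv().apply(B-by*.1-pos)   # Rel, foot in tool
def boardpose2(fx,fy,fz,lean=17.7,foot=None,Rel=None):
    A,f=grasp(); f=f if foot is None else np.array(foot); A=Rel or A
    l=np.radians(lean);u=ys*np.sin(l)+Z*np.cos(l);n=ys*np.cos(l)-Z*np.sin(l)
    Rt=R.from_matrix(frame(u,-n))*A.inv(); return S(fx,fy,fz)-Rt.apply(f),Rt
E
python3 -c "
from h import *
print(grasp()[1],grasp()[0].as_euler('zxy',degrees=True))
for a in((-100,130),(-24,120)):
  T,Rt=boardpose2(0,*a);s,w=tool(T,Rt);print(T,s,w,Rt.apply([0,0,1]))"
```

```text
[0.08488887 0.00026993 0.03379463] [-90.          -0.15675198 147.95248167]
[ 0.47731217 -0.19338519  0.21064355] [-0.12587483 -0.05103271 -0.30260157] [-0.00551308 -1.26061688 -0.10522855] [ 0.08798    -0.64014054 -0.76320352]
[ 0.48738995 -0.26871406  0.20064355] [-0.19531391 -0.0437827  -0.33425043] [-0.00551308 -1.26061688 -0.10522855] [ 0.08798    -0.64014054 -0.76320352]
```

Call:
{"name": "jog_arm", "arguments": {
  "increments": [0.03,0,-0.05,0,0,0,0,0.06,0,-0.1,0,0,0,0,0.08,0,-0.16,0,-0.18,0,0,0.04,-0.01,-0.2,0,-0.36,-0.02,0,0,-0.02,-0.23,0,-0.54,-0.04,0,-0.04,-0.03,-0.26,0,-0.72,-0.06,0,-0.08,-0.04,-0.28,0,-0.9,-0.08,0,-0.126,-0.051,-0.303,-0.005,-1.08,-0.1,0,-0.126,-0.051,-0.303,-0.005,-1.26,-0.105,0,-0.126,-0.051,-0.303,-0.005,-1.26,-0.105,0]
}}

```text
time_s: 14.0
eef_pos: [0.4751, -0.1914, 0.2072]
eef_rot: [0.256, 0.616, 0.709, -0.227]
wrist_force: [-0.1, 0.1, -2.1]
opening: 0.645
grasp_force: 64.5
```

```bash
python3 -c "
from h import *
im,p=snap('wrist','w7')
T,Rt=boardpose2(0,-100,130);print(tool(T,Rt),ctrl.get_obs()['q'])"
```

```text
(array([-0.00282807,  0.00099741, -0.00073061]), array([-0.00275268, -0.00526512,  0.00508599])) [-0.24052332  0.01374356  2.0024674  -0.79128357  0.99876734  0.02226975]
```

View pics/w7.png

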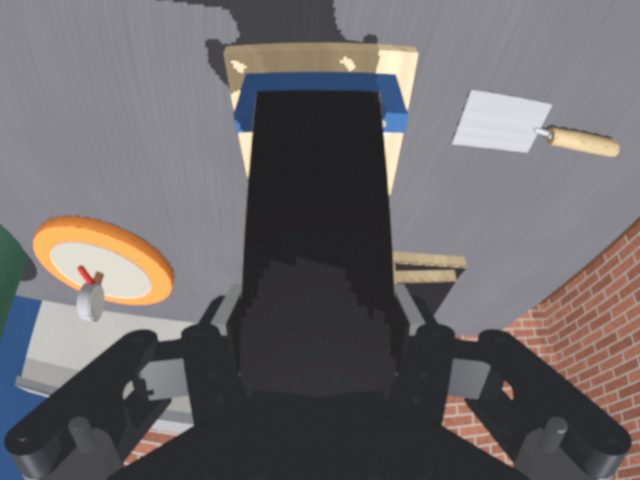

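```bash
python3 - <<'E'
from h import *
np.set_printoptions(precision=4,suppress=True)
im,p=load('w7'); g=im.astype(int).sum(2)
print([int(v) for v in g[80:100,320]], g[130,240:262], g[130,378:396])
o=ctrl.get_obs(); r=R.from_quat(np.roll(o['eef_rot'],-1)); A,f=grasp()
bz=A.apply([0,0,1]); P=f+bz*.0075; print('expected foot front mid',P, 'px',pix('wrist',r.apply(P)+o['eef_pos'],p))
oo,d=ray('wrist',[(257,91),(381,91),(250,180),(386,180)],p); a=r.inv().apply(oo-o['eef_pos']);D=r.inv().apply(d)
X=a+D*(((P-a)@bz)/(D@bz))[:,None]; print('tool',X,'board',A.inv().apply(X-P))
T,Rt=boardpose2(0,-23,85);print(tool(T,Rt))
T,Rt=boardpose2(0,-23,18);print(tool(T,Rt))
E
```

```text
[229, 233, 227, 226, 230, 226, 232, 222, 219, 202, 167, 119, 104, 100, 106, 102, 110, 103, 99, 101] [406 386 353 292 247 235 241 245 247 250 265 264 231 173 124 111 107  99
 104 102 101 100] [109 101 110 124 214 326 398 423 429 419 420 418 421 418 421 420 421 422]
expected foot front mid [0.0889 0.0003 0.0274] px [[320.101   94.9417]]
tool [[ 0.0915 -0.0285  0.029 ]
 [ 0.0916  0.0282  0.0292]
 [ 0.0527 -0.0279  0.0047]
 [ 0.0527  0.0267  0.0049]] board [[ 0.0288 -0.003   0.    ]
 [-0.0279 -0.0033  0.    ]
 [ 0.0282  0.0428  0.    ]
 [-0.0264  0.0426  0.    ]]
(array([-0.033 ,  0.0008,  0.0832]), array([-0.0028, -0.0053,  0.0051]))
(array([0.0101, 0.0011, 0.1346]), array([-0.0028, -0.0053,  0.0051]))
```

Call:
{"name": "jog_arm", "arguments": {
  "increments": [-0.033,0,0.05,0,-0.003,0.005,0,-0.033,0,0.083,0,-0.005,0.005,0,-0.033,0,0.083,0,-0.005,0.005,0,-0.033,0,0.083,0,-0.005,0.005,0]
}}

```text
time_s: 14.55
eef_pos: [0.4876, -0.2717, 0.1684]
eef_rot: [0.26, 0.619, 0.705, -0.227]
wrist_force: [-0.8, -0.0, -1.0]
opening: 0.647
grasp_force: 64.4
```

```bash
python3 -c "
from h import *
im,p=snap('wrist','w8');im,p=snap('scene','s8')
cv2.imwrite('pics/s8c.png',cv2.resize(im[120:340,60:280],(660,660))[:600])
T,Rt=boardpose2(0,-23,85);print(tool(T,Rt))
T,Rt=boardpose2(0,-23,25);print(tool(T,Rt))"
```

```text
(array([ 0.00317852, -0.00031492,  0.00137589]), array([-0.00058017,  0.00396741, -0.00415545]))
(array([ 0.04212887, -0.00049978,  0.047014  ]), array([-0.00058017,  0.00396741, -0.00415545]))
```

View pics/s8c.png

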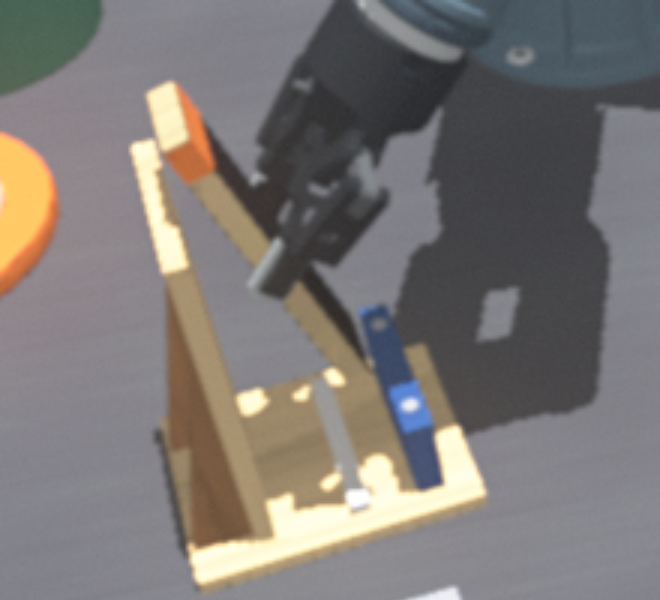

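Call:
{"name": "jog_arm", "arguments": {
  "increments": [0.02,0,0.023,0,0.004,-0.004,0,0.041,0,0.046,0,0.004,-0.004,0,0.041,0,0.046,0,0.004,-0.004,0,0.041,0,0.046,0,0.004,-0.004,0]
}}

```text
time_s: 15.15
eef_pos: [0.4882, -0.2701, 0.1073]
eef_rot: [0.259, 0.617, 0.707, -0.226]
wrist_force: [-0.2, -0.4, -1.9]
opening: 0.644
grasp_force: 64.4
```

```bash
python3 -c "
from h import *
T,Rt=boardpose2(0,-23,25);print(tool(T,Rt))
T,Rt=boardpose2(0,-23,16);print(tool(T,Rt))
T,Rt=boardpose2(0,-18,16);print(tool(T,Rt))"
```

```text
(array([ 0.00144563, -0.00060619,  0.00098662]), array([-0.00065168,  0.00067279,  0.00058101]))
(array([ 0.00726567, -0.00060583,  0.00785154]), array([-0.00065168,  0.00067279,  0.00058101]))
(array([ 0.00345184, -0.00061897,  0.01108488]), array([-0.00065168,  0.00067279,  0.00058101]))
```

Call:
{"name": "jog_arm", "arguments": {
  "increments": [0.004,0,0.004,0,0,0,0,0.007,0,0.0075,0,0,0,0,0.007,0,0.0075,0,0,0,0,0.007,0,0.0075,0,0,0,0]
}}

```text
time_s: 15.65
eef_pos: [0.4871, -0.2697, 0.0956]
eef_rot: [0.259, 0.618, 0.707, -0.227]
wrist_force: [0.8, -0.1, -1.2]
opening: 0.642
grasp_force: 64.4
```

```bash
python3 -c "
from h import *
T,Rt=boardpose2(0,-23,16);print(tool(T,Rt))"
```

```text
(array([-0.0007738 ,  0.00045452, -0.00077209]), array([-0.00242553, -0.00039682,  0.00061073]))
```

Call:
{"name": "jog_arm", "arguments": {
  "increments": [0.001,0,0.0012,0,0,0,0,0.002,0,0.0023,0,0,0,0,0.002,0,0.0023,0,0,0,0]
}}

```text
time_s: 16.02
eef_pos: [0.4875, -0.2707, 0.0945]
eef_rot: [0.26, 0.617, 0.707, -0.228]
wrist_force: [-4.1, 2.3, 12.4]
opening: 0.643
grasp_force: 65.9
```

Call:
{"name": "jog_arm", "arguments": {
  "increments": [0.001,0,0.0012,0,0,0,0,0.0015,0,0.0018,0,0,0,0,0.0015,0,0.0018,0,0,0,0]
}}

```text
time_s: 16.4
eef_pos: [0.4882, -0.272, 0.094]
eef_rot: [0.261, 0.617, 0.706, -0.229]
wrist_force: [-6.3, -0.3, 19.5]
opening: 0.646
grasp_force: 66.0
```

Call:
{"name": "jog_arm", "arguments": {
  "increments": [-0.0023,0,-0.0027,0,0,0,0,-0.0038,0,-0.0014,0,0,0,0,-0.0053,0,-0.0001,0,0,0,0,-0.0053,0,-0.0001,0,0,0,0,-0.0053,0,-0.0001,0,0,0,0]
}}

```text
time_s: 17.02
eef_pos: [0.4882, -0.2735, 0.094]
eef_rot: [0.259, 0.618, 0.707, -0.226]
wrist_force: [-0.9, 3.7, 6.5]
opening: 0.644
grasp_force: 65.3
```

```bash
python3 -c "
from h import *
T,Rt=boardpose2(0,-18,15);print(tool(T,Rt))
snap('wrist','w9');im,p=snap('scene','s9')
cv2.imwrite('pics/s9c.png',cv2.resize(im[120:340,60:280],(660,660))[:600])"
```

```text
(array([-0.00193209, -0.00014924, -0.00050478]), array([-1.26714214e-03,  8.40095363e-06,  3.93599830e-04]))
```

View pics/s9c.png

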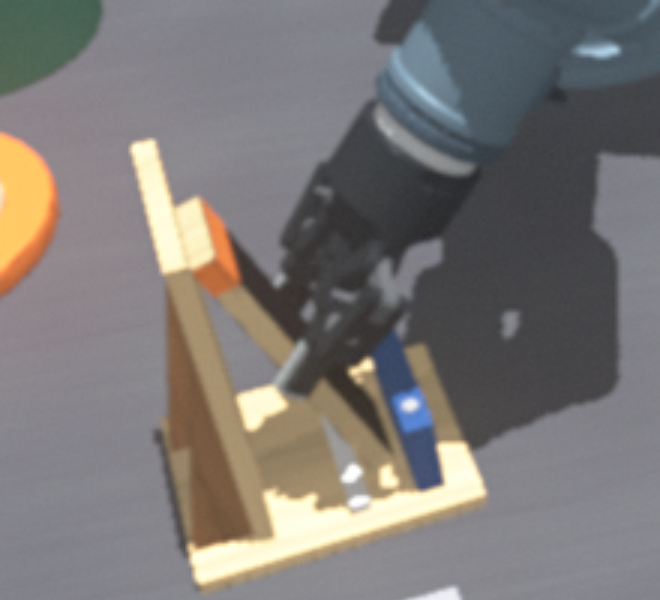

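Call:
{"name": "jog_arm", "arguments": {
  "increments": [-0.0015,0,0.0013,0,0,0,0,-0.003,0,0.0026,0,0,0,0,-0.003,0,0.0026,0,0,0,0,-0.003,0,0.0026,0,0,0,0]
}}

```text
time_s: 17.62
eef_pos: [0.4884, -0.2744, 0.0938]
eef_rot: [0.259, 0.617, 0.708, -0.225]
wrist_force: [-10.1, 31.6, 24.4]
opening: 0.647
grasp_force: 69.2
```

```bash
python3 -c "
from h import *
T,Rt=boardpose2(0,-18,15);print(tool(T,Rt))"
```

```text
(array([-0.00136657, -0.00025608, -0.00121519]), array([-2.58788237e-06, -2.04694912e-03,  1.01056984e-03]))
```

Call:
{"name": "jog_arm", "arguments": {
  "increments": [0.002,0,-0.0018,0,0,0,0,0.002,0,-0.0018,0,0,0,1,0.002,0,-0.0018,0,0,0,1,0.002,0,-0.0018,0,0,0,1,0.002,0,-0.0018,0,0,0,1,0.002,0,-0.0018,0,0,0,1,0.002,0,-0.04,0,0,0,1,0.002,0,-0.1,0,0,0,1,0.002,0,-0.14,0,0,0,1,0.002,0,-0.14,0,0,0,1]
}}

```text
time_s: 18.88
eef_pos: [0.4778, -0.1853, 0.2021]
eef_rot: [0.261, 0.617, 0.707, -0.225]
wrist_force: [-0.3, -0.6, -0.6]
opening: 0.998
grasp_force: 0.0
```

```bash
python3 -c "
from h import *
a,_=snap('scene','s10');b,_=snap('wrist','w10')
cv2.imwrite('pics/c10.png',np.hstack([cv2.resize(a[140:340,60:260],(400,400)),cv2.resize(b[0:400,120:520],(400,400))]))"
```

```text
(no output)
```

View pics/c10.png

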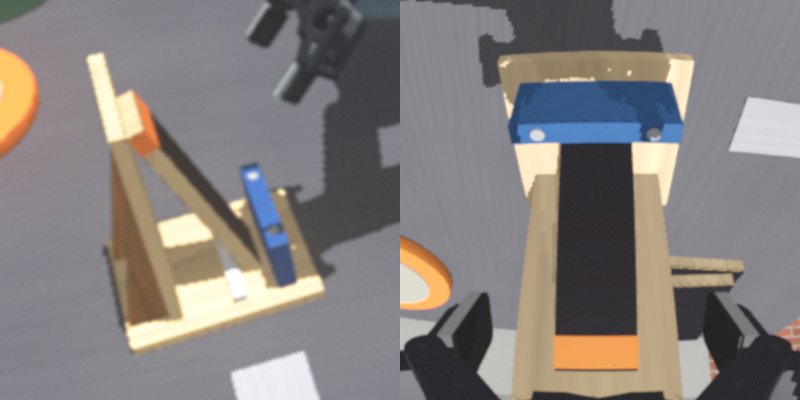

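```bash
python3 -c "
from h import *
print(tool([.48,.1,.27],DOWN));print(tool([.484,.32,.26],DOWN))"
```

```text
(array([ 0.17023836,  0.04252024, -0.23717907]), array([0.03346664, 0.70164325, 0.09459739]))
(array([ 0.34269084,  0.07611764, -0.37002242]), array([0.03346664, 0.70164325, 0.09459739]))
```

Call:
{"name": "jog_arm", "arguments": {
  "increments": [0.03,0.01,-0.06,0.006,0.12,0.016,1,0.08,0.02,-0.12,0.012,0.28,0.03,1,0.13,0.03,-0.18,0.018,0.44,0.06,1,0.17,0.042,-0.237,0.025,0.58,0.08,1,0.22,0.05,-0.27,0.033,0.702,0.095,1,0.26,0.06,-0.3,0.033,0.702,0.095,1,0.3,0.068,-0.335,0.033,0.702,0.095,1,0.342,0.076,-0.37,0.033,0.702,0.095,1,0.342,0.076,-0.37,0.033,0.702,0.095,1,0.342,0.076,-0.37,0.033,0.702,0.095,1]
}}

```text
time_s: 20.23
eef_pos: [0.4841, 0.3189, 0.2586]
eef_rot: [-0.0, 0.694, 0.72, -0.001]
wrist_force: [0.8, -0.5, -0.6]
opening: 1.001
grasp_force: 0.0
```

```bash
python3 -c "
from h import *
im,p=snap('wrist','w11')
for k in big(hsv(im,(22,130,100),(35,255,255)),3): print(cv2.contourArea(k),cv2.minAreaRect(k),cv2.approxPolyDP(cv2.convexHull(k),2,True).reshape(-1,2).tolist())
H=cv2.cvtColor(im,cv2.COLOR_BGR2HSV)
for r,c in[(150,300)]:pass
for k in big(hsv(im,(5,40,20),(20,255,110)),2): print('brown',cv2.contourArea(k),cv2.minAreaRect(k))
"
```

```text
2122.5 ((315.53936767578125, 239.16294860839844), (41.00493240356445, 56.60102844238281), 84.5596694946289) [[339, 217], [343, 229], [343, 257], [294, 261], [291, 259], [287, 238], [291, 222]]
brown 18.0 ((623.9634399414062, 417.3292236328125), (27.0180606842041, 3.904343605041504), 51.34019088745117)
brown 16.5 ((312.9896240234375, 186.902587890625), (1.4012318849563599, 68.46448516845703), 83.94580078125)
```

Call:
{"name": "jog_arm", "arguments": {
  "increments": [-0.05,0,0,0,0,0,1,-0.085,0,0,0,0,0,1,-0.085,0,0,0,0,0,1,-0.085,0,0,0,0,0,1]
}}

```text
time_s: 20.78
eef_pos: [0.4876, 0.2333, 0.2606]
eef_rot: [-0.0, 0.695, 0.719, 0.0]
wrist_force: [-0.3, -0.1, -0.6]
opening: 1.006
grasp_force: 0.0
```

```bash
python3 -c "
from h import *
im,p=snap('wrist','w12')
for k in big(hsv(im,(22,130,100),(35,255,255)),2): print(cv2.contourArea(k),cv2.minAreaRect(k),cv2.approxPolyDP(cv2.convexHull(k),2,True).reshape(-1,2).tolist())
for n,rows in(('w11',range(205,275,2)),('w12',range(90,190,2))):
  im,p=load(n);H=cv2.cvtColor(im,cv2.COLOR_BGR2HSV);print(n,[(r,*H[r,315].tolist()) for r in rows])
"
```

```text
1928.5 ((314.69317626953125, 133.58493041992188), (35.017059326171875, 58.518795013427734), 83.9909896850586) [[342, 116], [344, 147], [288, 152], [286, 120], [336, 114]]
w11 [(205, 20, 74, 237), (207, 19, 73, 246), (209, 19, 71, 253), (211, 21, 66, 255), (213, 23, 60, 255), (215, 25, 55, 255), (217, 21, 69, 255), (219, 22, 138, 205), (221, 23, 159, 199), (223, 23, 158, 200), (225, 23, 159, 201), (227, 23, 158, 205), (229, 24, 146, 253), (231, 29, 126, 255), (233, 29, 125, 255), (235, 29, 124, 255), (237, 29, 123, 255), (239, 29, 125, 255), (241, 29, 125, 255), (243, 29, 125, 255), (245, 29, 126, 255), (247, 29, 126, 255), (249, 28, 129, 255), (251, 24, 143, 255), (253, 23, 160, 196), (255, 23, 161, 179), (257, 23, 161, 177), (259, 21, 135, 159), (261, 13, 24, 96), (263, 128, 12, 87), (265, 128, 12, 88), (267, 120, 17, 89), (269, 126, 14, 89), (271, 140, 9, 87), (273, 120, 9, 86)]
w12 [(90, 131, 13, 159), (92, 128, 13, 159), (94, 124, 11, 
[... 274 characters left out ...]
 (122, 30, 114, 255), (124, 30, 115, 255), (126, 30, 116, 255), (128, 30, 117, 255), (130, 30, 118, 255), (132, 30, 119, 255), (134, 30, 119, 255), (136, 30, 120, 255), (138, 30, 121, 255), (140, 30, 120, 255), (142, 30, 121, 255), (144, 30, 122, 255), (146, 30, 123, 255), (148, 29, 126, 255), (150, 23, 144, 243), (152, 19, 107, 170), (154, 18, 88, 153), (156, 18, 88, 169), (158, 19, 78, 215), (160, 19, 78, 226), (162, 19, 77, 223), (164, 17, 70, 157), (166, 135, 6, 87), (168, 130, 9, 87), (170, 120, 9, 89), (172, 120, 8, 93), (174, 130, 11, 138), (176, 124, 11, 159), (178, 128, 13, 160), (180, 124, 11, 159), (182, 124, 13, 159), (184, 128, 13, 160), (186, 125, 10, 159), (188, 120, 10, 159)]
```

```bash
python3 -c "
from h import *
np.set_printoptions(precision=4,suppress=True)
a,pa=load('w11');b,pb=load('w12')
k=big(hsv(b,(26,90,235),(35,255,255)))[0];r=cv2.minAreaRect(k);bx=cv2.boxPoints(r);print(r)
X=plane('wrist',bx,.123,pb);print(X,X.mean(0),np.linalg.norm(X[0]-X[1]),np.linalg.norm(X[1]-X[2]))
for A,B in(((343.5,258),(344.5,147.5)),((290.5,261.5),(288,152.5))):print(tri([ray('wrist',A,pa),ray('wrist',B,pb)]))
# row profile of edges
ma=hsv(a,(20,100,120),(36,255,255));mb=hsv(b,(20,100,120),(36,255,255))
for c in(296,315,336):print(c,np.where(ma[:,c])[0][[0,-1]],np.where(mb[60:220,c])[0][[0,-1]]+60)
for n in(315,):print(tri([ray('wrist',(315,259.5),pa),ray('wrist',(315,151),pb)]))
"
```

```text
((314.68316650390625, 133.33168029785156), (31.44317626953125, 56.2196044921875), 84.2894058227539)
[[0.461  0.314  0.123 ]
 [0.5024 0.3194 0.123 ]
 [0.5057 0.2959 0.123 ]
 [0.464  0.2904 0.123 ]] [0.4833 0.3049 0.123 ] 0.04176824105985117 0.023724858141821837
(array([0.5054, 0.295 , 0.1248]), [0.375297005495463, 0.37529700549551226])
(array([0.4636, 0.2898, 0.1226]), [0.19398924902759918, 0.19398924902763823])
296 [220 261] [118 154]
315 [219 259] [116 151]
336 [216 258] [114 150]
(array([0.4833, 0.2914, 0.1201]), [0.6028625329589791, 0.6028625329589659])
```

```bash
cat >> h.py <<'E'
def down(a): # tool down, tool y at angle a deg
    y=np.array([np.cos(np.radians(a)),np.sin(np.radians(a)),0]); return R.from_matrix(np.c_[np.cross(y,-Z),y,-Z])
E
python3 -c "
from h import *
print(tool([.4833,.3049,.088],down(7.45)))"
```

```text
(array([ 0.07096847, -0.0017631 ,  0.1726578 ]), array([ 0.00032052, -0.00057948, -0.0954099 ]))
```

Call:
{"name": "jog_arm", "arguments": {
  "increments": [0.05,-0.001,0.03,0,0,-0.095,1,0.071,-0.0018,0.08,0,0,-0.095,1,0.071,-0.0018,0.13,0,0,-0.095,1,0.071,-0.0018,0.1727,0,0,-0.095,1,0.071,-0.0018,0.1727,0,0,-0.095,1,0.071,-0.0018,0.1727,0,0,-0.095,1]
}}

```text
time_s: 21.58
eef_pos: [0.484, 0.3062, 0.0895]
eef_rot: [0.0, 0.659, 0.752, 0.001]
wrist_force: [0.9, -0.2, 0.5]
opening: 0.996
grasp_force: 0.0
```

```bash
python3 -c "
from h import *
print(tool([.4833,.3049,.088],down(7.45)))"
```

```text
(array([-0.00118495, -0.00082124,  0.00152728]), array([ 0.00224076, -0.00090366,  0.00155297]))
```

Call:
{"name": "jog_arm", "arguments": {
  "increments": [0,0,0.001,0,0,0,0,0,0,0.001,0,0,0,0,0,0,0.001,0,0,0,0,0,0,0.001,0,0,0,0,0,0,0.001,0,0,0,0,0,0,0.001,0,0,0,0,0,0,0.001,0,0,0,0,0,0,0.001,0,0,0,0,0,0,0.001,0,0,0,0,0,0,0.001,0,0,0,0]
}}

```text
time_s: 22.82
eef_pos: [0.4839, 0.3058, 0.0884]
eef_rot: [0.0, 0.659, 0.752, 0.001]
wrist_force: [-2.2, -0.7, 6.3]
opening: 0.506
grasp_force: 60.4
```

```bash
python3 -c "
from h import *
print(ctrl.get_obs()['eef_pos'],tool([.4833,.3049,.088],down(7.45)))"
```

```text
[0.48386775 0.30577044 0.08844246] (array([-0.00078926, -0.00067765,  0.00044002]), array([ 0.00244798, -0.00098431,  0.0009572 ]))
```

```bash
cat >> h.py <<'E'
def wp(y,z,x=0): return S(x,y+5.2,z+80.4),down(7.6)
E
```

Call:
{"name": "jog_arm", "arguments": {
  "increments": [0,0,-0.04,0,0,0,0,0,0,-0.08,0,0,0,0,0,0,-0.11,0,0,0,0,0,0,-0.11,0,0,0,0]
}}

```text
time_s: 23.32
eef_pos: [0.4846, 0.306, 0.1998]
eef_rot: [0.001, 0.659, 0.752, 0.003]
wrist_force: [0.7, 0.1, -1.5]
opening: 0.505
grasp_force: 63.7
```

```bash
python3 -c "
from h import *
print(tool(*wp(-28,105)))"
```

```text
(array([-0.52842248, -0.07222189,  0.01307893]), array([ 0.00583229, -0.00172135, -0.0016414 ]))
```

Call:
{"name": "jog_arm", "arguments": {
  "increments": [-0.06,-0.008,0,0,0,0,0,-0.12,-0.016,0,0,0,0,0,-0.18,-0.025,0,0,0,0,0,-0.24,-0.033,0,0,0,0,0,-0.3,-0.041,0,0,0,0,0,-0.36,-0.049,0,0,0,0,0,-0.42,-0.057,0,0,0,0,0,-0.47,-0.064,0,0,0,0,0,-0.5,-0.07,0,0,0,0,0,-0.515,-0.0722,0,0,0,0,0]
}}

```text
time_s: 24.58
eef_pos: [0.4776, -0.2157, 0.195]
eef_rot: [-0.001, 0.66, 0.751, 0.0]
wrist_force: [-0.3, 0.8, -0.8]
opening: 0.504
grasp_force: 63.7
```

```bash
python3 -c "
from h import *
print(tool(*wp(-28,85)))
snap('wrist','w13')"
```

```text
(array([-0.01216301,  0.00301785,  0.02955203]), array([-0.00165551, -0.0023183 , -0.00379348]))
```

Call:
{"name": "jog_arm", "arguments": {
  "increments": [-0.012,0.003,0,-0.002,-0.002,-0.004,0,-0.012,0.003,0.015,-0.002,-0.002,-0.004,0,-0.012,0.003,0.0295,-0.002,-0.002,-0.004,0,-0.012,0.003,0.0295,-0.002,-0.002,-0.004,0]
}}

```text
time_s: 25.12
eef_pos: [0.482, -0.2244, 0.1649]
eef_rot: [-0.001, 0.657, 0.754, 0.0]
wrist_force: [1.9, -0.7, -0.1]
opening: 0.509
grasp_force: 63.7
```

```bash
python3 -c "
from h import *
print(tool(*wp(-28,85)),tool(*wp(-28,40)))
im,p=snap('wrist','w14')
b=hsv(im,(100,120,40),(125,255,255));
for k in big(b,3): print(cv2.contourArea(k),cv2.approxPolyDP(cv2.convexHull(k),2,True).reshape(-1,2).tolist())
y=hsv(im,(20,100,100),(36,255,255)); k=big(y)[0]; print(cv2.contourArea(k),cv2.approxPolyDP(cv2.convexHull(k),2,True).reshape(-1,2).tolist())
"
```

```text
(array([-0.00286181, -0.00035641, -0.00053322]), array([-0.00077202, -0.00166237,  0.00335016])) (array([-0.00293668, -0.00032179,  0.0444667 ]), array([-0.00077202, -0.00166237,  0.00335016]))
5210.5 [[403, 200], [402, 222], [229, 223], [228, 201], [244, 191], [388, 190]]
8.5 [[0, 468], [3, 470], [0, 474]]
12095.0 [[369, 276], [383, 315], [378, 370], [375, 374], [283, 376], [258, 373], [253, 315], [265, 276]]
```

```bash
python3 -c "
from h import *
np.set_printoptions(precision=1,suppress=True)
im,p=load('w14')
for uv in((403,222.5),(228,223.5),(403,200),(228,201)):print(toS(plane('wrist',uv,.068,p)[0]))
# wedge flat face: yellow bottom edge at z=.165 (origin 85+80)
o=ctrl.get_obs();zo=(o['eef_pos'][2]-.0804)
for uv in((265,276),(369,276)):print('blk bottom',toS(plane('wrist',uv,zo+.08,p)[0]))
for uv in((253,315),(383,315)):print('blk top',toS(plane('wrist',uv,zo+.115,p)[0]))
print('tcp',toS(o['eef_pos']))
H=cv2.cvtColor(im,cv2.COLOR_BGR2HSV);print([(r,*H[r,317].tolist()) for r in range(186,290,3)])
"
```

```text
[-57.9 -38.8  68. ]
[ 59.9 -37.8  68. ]
[-57.1 -54.1  68. ]
[ 59.1 -53.2  68. ]
blk bottom [ 21.  -38.3 165.5]
blk bottom [-21.7 -38.5 165.5]
blk top [ 20.3 -38.3 200.5]
blk top [-21.9 -38.4 200.5]
tcp [ -0.8 -25.  165.9]
[(186, 19, 60, 238), (189, 111, 99, 118), (192, 107, 152, 116), (195, 108, 152, 116), (198, 107, 151, 166), (201, 106, 146, 205), (204, 107, 146, 203), (207, 107, 147, 201), (210, 106, 147, 199), (213, 106, 148, 198), (216, 107, 147, 198), (219, 107, 134, 187), (222, 18, 82, 171), (225, 19, 87, 185), (228, 18, 85, 194), (231, 19, 85, 199), (234, 19, 83, 205), (237, 19, 83, 211), (240, 19, 81, 216), (243, 19, 80, 220), (246, 19, 79, 225), (249, 19, 78, 228), (252, 19, 77, 232), (255, 19, 76, 235), (258, 19, 77, 238), (261, 19, 75, 241), (264, 19, 75, 243), (267, 19, 73, 245), (270, 18, 87, 188), (273, 19, 76, 234), (276, 21, 107, 209), (279, 23, 165, 173), (282, 23, 163, 175), (285, 22, 167, 157), (288, 22, 164, 143)]
```

Call:
{"name": "jog_arm", "arguments": {
  "increments": [-0.003,0,0,0,0,0,0,-0.003,0,0,0,0,0.003,0,-0.003,0,0.02,0,0,0.003,0,-0.003,0,0.04,0,0,0.003,0,-0.003,0,0.044,0,0,0.003,0,-0.003,0,0.044,0,0,0.003,0]
}}

```text
time_s: 25.92
eef_pos: [0.484, -0.2301, 0.1237]
eef_rot: [0.002, 0.659, 0.752, -0.0]
wrist_force: [-0.2, -5.2, -2.8]
opening: 0.506
grasp_force: 63.8
```

```bash
python3 -c "
from h import *
o=ctrl.get_obs();print(toS(o['eef_pos']),o['wrist_force'],tool(*wp(-28,30)))"
```

```text
[ -1.52131773 -19.81526311 123.73827098] [-0.19061129 -5.16334887 -2.76074196] (array([ 0.00302626, -0.00155988,  0.01332445]), array([ 0.00265664,  0.00323532, -0.00069987]))
```

Call:
{"name": "jog_arm", "arguments": {
  "increments": [0,0,0,0,0,0,0,0,0,0,0,0,0,0]
}}

```text
time_s: 26.18
eef_pos: [0.484, -0.23, 0.1239]
eef_rot: [0.002, 0.659, 0.752, -0.0]
wrist_force: [0.4, -5.0, -2.9]
opening: 0.503
grasp_force: 63.8
```

```bash
python3 -c "
from h import *
o=ctrl.get_obs();print(toS(o['eef_pos']),o['wrist_force'],tool(*wp(-28,30)))"
```

```text
[ -1.57135216 -19.90947477 123.92565957] [ 0.38576051 -5.00235695 -2.90226474] (array([ 0.00293523, -0.00161355,  0.01351106]), array([ 0.00293144,  0.00341072, -0.00053564]))
```

```bash
python3 -c "
from h import *
np.set_printoptions(precision=1,suppress=True)
im,p=snap('wrist','w15')
b=hsv(im,(100,120,40),(125,255,255));k=big(b)[0];q=cv2.approxPolyDP(cv2.convexHull(k),2,True).reshape(-1,2);print(q.tolist())
for uv in q:print('cleat',toS(plane('wrist',uv,.068,p)[0]))
y=hsv(im,(20,100,100),(36,255,255)); k=big(y)[0];q=cv2.approxPolyDP(cv2.convexHull(k),2,True).reshape(-1,2);print(q.tolist())
zo=ctrl.get_obs()['eef_pos'][2]-.0804
for uv in q:print('blk bot/top',toS(plane('wrist',uv,zo+.08,p)[0]),toS(plane('wrist',uv,zo+.115,p)[0]))
H=cv2.cvtColor(im,cv2.COLOR_BGR2HSV)
for c in(250,317,385):print(c,[(r,*H[r,c].tolist()) for r in range(225,300,3)])
"
```

```text
[[419, 203], [417, 228], [274, 232], [209, 231], [207, 202], [228, 191], [260, 189], [393, 188]]
cleat [-58.3 -53.1  68. ]
cleat [-58.  -38.8  68. ]
cleat [ 22.1 -36.6  68. ]
cleat [ 59.4 -37.3  68. ]
cleat [ 59.4 -54.   68. ]
cleat [ 46.9 -59.9  68. ]
cleat [ 29.1 -60.6  68. ]
cleat [-43.1 -61.2  68. ]
[[264, 278], [269, 275], [368, 276], [382, 315], [376, 374], [261, 375], [257, 369], [253, 315]]
blk bot/top [ 20.4 -31.4 123.5] [ 15.  -45.4 158.5]
blk bot/top [ 18.2 -32.8 123.5] [ 13.3 -46.5 158.5]
blk bot/top [-22.7 -32.2 123.5] [-17.5 -46.  158.5]
blk bot/top [-29.8 -13.8 123.5] [-22.9 -32.2 158.5]
blk bot/top [-29.3  18.1 123.5] [-22.5  -8.1 158.5]
blk bot/top [ 24.9  18.5 123.5] [ 18.4  -7.8 158.5]
blk bot/top [ 26.5  15.  123.5] [ 19.6 -10.5 158.5]
blk bot/top [ 26.2 -14.  123.5] [ 19.3 -32.3 158.5]
250 [(225, 108, 156, 124), (228, 108, 151, 105), (231, 115, 29, 104), (234, 18, 76, 158), (237, 18, 77, 159), (240, 19, 76, 157), (243, 18, 78, 160), (246, 18, 77, 159), (249, 18, 74, 159), (252, 14, 20, 143), (255, 170, 5, 149), (258, 0, 2, 155), (261, 165, 3, 154), (264, 150, 2, 
[... 537 characters left out ...]
0, 19, 73, 247), (273, 19, 73, 249), (276, 20, 96, 216), (279, 23, 165, 170), (282, 22, 168, 146), (285, 22, 166, 141), (288, 22, 171, 139), (291, 22, 168, 140), (294, 23, 171, 139), (297, 22, 168, 141)]
385 [(225, 110, 74, 204), (228, 107, 142, 196), (231, 18, 47, 241), (234, 25, 45, 255), (237, 25, 46, 255), (240, 25, 45, 255), (243, 25, 46, 255), (246, 25, 45, 255), (249, 20, 51, 255), (252, 12, 7, 178), (255, 0, 0, 255), (258, 0, 0, 255), (261, 0, 0, 255), (264, 0, 0, 255), (267, 0, 0, 255), (270, 25, 25, 255), (273, 24, 48, 255), (276, 22, 52, 255), (279, 19, 61, 245), (282, 18, 53, 220), (285, 108, 9, 144), (288, 113, 7, 144), (291, 110, 5, 142), (294, 105, 7, 143), (297, 110, 5, 142)]
```

Call:
{"name": "jog_arm", "arguments": {
  "increments": [0.0035,-0.0015,0,0,0,0,0,0.0035,-0.0015,0,0,0,0,0,0.0035,-0.0015,0,0,0,0,0]
}}

```text
time_s: 26.6
eef_pos: [0.4829, -0.227, 0.1245]
eef_rot: [0.003, 0.659, 0.752, 0.0]
wrist_force: [2.0, -6.2, -2.4]
opening: 0.503
grasp_force: 63.7
```

```bash
python3 -c "
from h import *
o=ctrl.get_obs();print(toS(o['eef_pos']),o['wrist_force'],o['torque'],tool(*wp(-28.5,32)))"
```

```text
[ -0.83341673 -22.98481545 124.51596827] [ 2.01383064 -6.23806958 -2.40506229] [-1.38178772 -0.43663829  0.10141531] (array([ 0.00037031, -0.00089092,  0.01211032]), array([ 0.00472351,  0.00461195, -0.00052573]))
```

Call:
{"name": "jog_arm", "arguments": {
  "increments": [0,0,0.006,0,0,0,0,0,0,0.012,0,0,0,0,0,0,0.012,0,0,0,0,0,0,0.012,0,0,0,0]
}}

```text
time_s: 27.1
eef_pos: [0.483, -0.227, 0.1121]
eef_rot: [0.003, 0.659, 0.752, 0.0]
wrist_force: [1.6, -5.7, -0.0]
opening: 0.507
grasp_force: 64.0
```

```bash
python3 -c "
from h import *
o=ctrl.get_obs();print(toS(o['eef_pos']),o['wrist_force'],o['torque'],tool(*wp(-28.5,24)))
im,p=snap('wrist','w16')
y=hsv(im,(20,100,100),(36,255,255)); k=big(y)[0];q=cv2.approxPolyDP(cv2.convexHull(k),2,True).reshape(-1,2);print(q.tolist())
zo=ctrl.get_obs()['eef_pos'][2]-.0804
for uv in q:print('blk bot/top',toS(plane('wrist',uv,zo+.08,p)[0]).round(1),toS(plane('wrist',uv,zo+.115,p)[0]).round(1))
t,_=snap('top','t16'); g=hsv(t,(5,130,120),(20,255,255))
for k in big(g,8):
  x,y,w,h=cv2.boundingRect(k)
  if 430<x<510: print('orange top',x,y,w,h)
"
```

```text
[ -0.97945042 -22.98593199 112.1122665 ] [ 1.62956951 -5.72704177 -0.04579169] [-1.42180172 -0.62858347  0.17065519] (array([ 0.00034685, -0.00101739,  0.00770595]), array([ 0.00488036,  0.00437593, -0.00061654]))
[[369, 279], [382, 315], [376, 374], [259, 374], [253, 315], [267, 277]]
blk bot/top [-22.6 -33.9 111.7] [-17.2 -48.1 146.7]
blk bot/top [-29.2 -16.9 111.7] [-22.2 -35.3 146.7]
blk bot/top [-28.8  15.1 111.7] [-21.9 -11.2 146.7]
blk bot/top [ 26.4  14.8 111.7] [ 19.8 -11.4 146.7]
blk bot/top [ 26.8 -17.1 111.7] [ 20.  -35.4 146.7]
blk bot/top [ 19.7 -35.  111.7] [ 14.7 -48.9 146.7]
```

Call:
{"name": "jog_arm", "arguments": {
  "increments": [0,0,0.004,0,0,0,0,0,0,0.007,0,0,0,0,0,0,0.007,0,0,0,0]
}}

```text
time_s: 27.58
eef_pos: [0.484, -0.2266, 0.1082]
eef_rot: [0.004, 0.659, 0.752, 0.001]
wrist_force: [-3.5, 2.8, 21.6]
opening: 0.506
grasp_force: 67.1
```

```bash
python3 -c "
from h import *
o=ctrl.get_obs();print(toS(o['eef_pos']),o['wrist_force'],o['torque'],tool(*wp(-28.5,20)))
im,p=load('t16')
H=cv2.cvtColor(im,cv2.COLOR_BGR2HSV)
s,ps=snap('scene','s17')
for k in big(hsv(s,(5,150,120),(18,255,255)),6): print('orange',cv2.boundingRect(k),cv2.contourArea(k))
s,ps=load('s10')
for k in big(hsv(s,(5,150,120),(18,255,255)),6): print('orange before',cv2.boundingRect(k),cv2.contourArea(k))
"
```

```text
[ -2.01551785 -23.26994143 108.17023561] [-3.45455745  2.77627544 21.64640113] [-0.07782223  0.61568193  0.22299947] (array([ 6.41005311e-05, -2.06440381e-03,  7.75718411e-03]), array([0.00629628, 0.00443517, 0.00015295]))
orange (0, 174, 79, 65) 586.0
orange (125, 191, 14, 27) 134.0
orange (455, 4, 1, 1) 0.0
orange (541, 95, 1, 1) 0.0
orange (25, 163, 1, 1) 0.0
orange (27, 163, 3, 1) 0.0
orange before (0, 178, 79, 61) 584.0
orange before (125, 189, 15, 29) 153.0
orange before (73, 174, 2, 3) 1.0
orange before (455, 4, 1, 1) 0.0
orange before (472, 18, 1, 1) 0.0
orange before (541, 95, 1, 1) 0.0
```

Call:
{"name": "jog_arm", "arguments": {
  "increments": [0,0,0.003,0,0,0,0,0,0,0.006,0,0,0,0,0,0,0.006,0,0,0,0]
}}

```text
time_s: 28.0
eef_pos: [0.4851, -0.2261, 0.1056]
eef_rot: [0.004, 0.658, 0.753, 0.001]
wrist_force: [-9.5, 13.3, 49.3]
opening: 0.507
grasp_force: 70.1
```

```bash
python3 -c "
from h import *
o=ctrl.get_obs();print(toS(o['eef_pos']),o['wrist_force'],o['torque'],o['joint_efforts'].round(1))"
```

```text
[ -3.14516337 -23.58395894 105.56828338] [-9.51861242 13.28345731 49.33795367] [1.12806788 2.0252047  0.15906577] [ -4.4 -19.7 -19.5  -0.2  -4.5   0.1]
```

Call:
{"name": "jog_arm", "arguments": {
  "increments": [-0.001,-0.002,0.002,0,0,0,0,-0.001,-0.002,0.004,0,0,0,0,-0.001,-0.002,0.004,0,0,0,0]
}}

```text
time_s: 28.38
eef_pos: [0.4852, -0.226, 0.1039]
eef_rot: [0.005, 0.658, 0.753, 0.003]
wrist_force: [-9.9, 24.3, 65.4]
opening: 0.504
grasp_force: 72.5
```

```bash
python3 -c "
from h import *
o=ctrl.get_obs();print(toS(o['eef_pos']),o['wrist_force'],o['torque'],o['joint_efforts'].round(1))
im,p=snap('wrist','w18')
y=hsv(im,(20,100,100),(36,255,255)); k=big(y)[0];q=cv2.approxPolyDP(cv2.convexHull(k),2,True).reshape(-1,2);print(q.tolist())
zo=ctrl.get_obs()['eef_pos'][2]-.0804
for uv in q:print('blk bot/top',toS(plane('wrist',uv,zo+.08,p)[0]).round(1),toS(plane('wrist',uv,zo+.115,p)[0]).round(1))
b=hsv(im,(100,120,40),(125,255,255));k=big(b)[0];q=cv2.approxPolyDP(cv2.convexHull(k),2,True).reshape(-1,2)
for uv in q:print('cleat',toS(plane('wrist',uv,.068,p)[0]).round(1))
"
```

```text
[ -3.24135891 -23.72277723 103.86625332] [-9.90666149 24.33558951 65.44207714] [2.93754245 1.83282492 0.01072818] [ -9.6 -12.3 -16.5  -2.8  -6.4  -0. ]
[[369, 279], [383, 314], [376, 374], [259, 374], [253, 314], [267, 277]]
blk bot/top [-24.9 -34.6 103.5] [-19.3 -48.8 138.5]
blk bot/top [-31.9 -18.  103.5] [-24.6 -36.2 138.5]
blk bot/top [-31.1  14.5 103.5] [-23.9 -11.8 138.5]
blk bot/top [ 24.1  14.  103.5] [ 17.7 -12.1 138.5]
blk bot/top [ 24.4 -18.4 103.5] [ 17.9 -36.5 138.5]
blk bot/top [ 17.4 -35.7 103.5] [ 12.7 -49.6 138.5]
cleat [-58.2 -53.8  68. ]
cleat [-57.8 -38.5  68. ]
cleat [ 19.5 -36.8  68. ]
cleat [ 59.5 -37.9  68. ]
cleat [ 60.2 -48.5  68. ]
cleat [ 59.2 -54.3  68. ]
cleat [ 43.3 -62.1  68. ]
cleat [-45.2 -62.3  68. ]
```

Call:
{"name": "jog_arm", "arguments": {
  "increments": [0.0015,-0.001,0,0,0,0,0,0.003,-0.001,0,0,0,0,0,0.003,-0.001,0.001,0,0,0,0,0.003,-0.001,0.001,0,0,0,0]
}}

```text
time_s: 28.92
eef_pos: [0.4851, -0.2257, 0.1023]
eef_rot: [0.008, 0.658, 0.753, 0.003]
wrist_force: [-3.0, 12.7, 50.3]
opening: 0.506
grasp_force: 70.4
```

```bash
python3 -c "
from h import *
o=ctrl.get_obs();print(toS(o['eef_pos']),o['wrist_force'],o['torque'])"
```

```text
[ -3.17120143 -23.98985619 102.25736583] [-2.95409379 12.67231166 50.26203799] [1.30472296 0.32747578 0.24866124]
```

Call:
{"name": "jog_arm", "arguments": {
  "increments": [0.0015,0,0.002,0,0,0,0,0.0015,0,0.003,0,0,0,0,0.0015,0,0.003,0,0,0,0]
}}

```text
time_s: 29.3
eef_pos: [0.4853, -0.2256, 0.1015]
eef_rot: [0.009, 0.658, 0.753, 0.002]
wrist_force: [-8.3, 11.4, 65.5]
opening: 0.5
grasp_force: 72.6
```

```bash
python3 -c "
from h import *
o=ctrl.get_obs();print(toS(o['eef_pos']),o['wrist_force'],o['torque'])
im,p=snap('wrist','w19')
y=hsv(im,(20,100,100),(36,255,255)); k=big(y)[0];q=cv2.approxPolyDP(cv2.convexHull(k),2,True).reshape(-1,2);print(q.tolist())
b=hsv(im,(100,120,40),(125,255,255));k=big(b)[0];q=cv2.approxPolyDP(cv2.convexHull(k),2,True).reshape(-1,2);print(q.tolist())"
```

```text
[ -3.39981032 -24.02062004 101.52244431] [-8.33777312 11.38463501 65.50430412] [1.3699557  1.71047045 0.23902192]
[[369, 279], [382, 314], [379, 370], [376, 374], [271, 376], [258, 373], [253, 314], [264, 279]]
[[426, 217], [422, 247], [194, 249], [190, 230], [191, 217], [216, 201], [391, 198], [401, 199]]
```

Call:
{"name": "jog_arm", "arguments": {
  "increments": [0,0.001,-0.004,0,0,0,0,0,0.001,-0.004,0,0,0,1,0,0.001,-0.004,0,0,0,1,0,0.001,-0.004,0,0,0,1,0,0.001,-0.004,0,0,0,1,0,0.001,-0.004,0,0,0,1]
}}

```text
time_s: 30.1
eef_pos: [0.4791, -0.2225, 0.0937]
eef_rot: [0.001, 0.659, 0.752, 0.0]
wrist_force: [0.2, -0.7, 0.0]
opening: 0.998
grasp_force: 0.0
```

Call:
{"name": "jog_arm", "arguments": {
  "increments": [0,0,-0.03,0,0,0,1,0,0,-0.09,0,0,0,1,0.02,0,-0.14,0,0,0,1,0.06,0,-0.18,0,0,0,1,0.08,0,-0.2,0,0,0,1,0.08,0,-0.2,0,0,0,1]
}}

```text
time_s: 30.85
eef_pos: [0.4692, -0.1426, 0.296]
eef_rot: [0.003, 0.658, 0.753, 0.001]
wrist_force: [1.2, -1.2, -0.4]
opening: 1.0
grasp_force: 0.0
```

```bash
python3 -c "
from h import *
np.set_printoptions(precision=1,suppress=True)
o=ctrl.get_obs();print(toS(o['eef_pos']))
im,p=snap('wrist','w20');snap('scene','s20');snap('top','t20')
def q(m,i=0):
  return [cv2.approxPolyDP(cv2.convexHull(k),2,True).reshape(-1,2).tolist() for k in big(m,2) if cv2.contourArea(k)>60]
print('yellow',q(hsv(im,(20,100,100),(36,255,255))));print('blue',q(hsv(im,(100,120,40),(125,255,255))));print('or',q(hsv(im,(5,120,120),(18,255,255))))
k=big(hsv(im,(26,90,225),(35,255,255)));
if k:
  r=cv2.minAreaRect(k[0]);print('bright top',r,[toS(x) for x in plane('wrist',cv2.boxPoints(r),.137,p)])
"
```

```text
[   1.6 -108.5  296. ]
yellow [[[341, 284], [344, 295], [344, 323], [298, 322], [299, 284]], [[110, 453], [133, 458], [124, 461]]]
blue [[[370, 254], [370, 267], [299, 270], [263, 268], [263, 254], [270, 243], [364, 243]]]
or [[[351, 390], [348, 393], [319, 398], [285, 392], [286, 388], [349, 387]]]
bright top ((338.0, 317.0), (12.0, 8.0), 0.0) [array([-12.8, -13.8, 137. ]), array([-12.6, -22.1, 137. ]), array([-23.5, -22. , 137. ]), array([-23.8, -13.7, 137. ])]
```

Call:
{"name": "jog_arm", "arguments": {
  "increments": [-0.05,0,0,0,0,0,1,-0.08,0,0,0,0,0,1,-0.08,0,0,0,0,0,1,-0.08,0,0,0,0,0,1]
}}

```text
time_s: 31.5
eef_pos: [0.4783, -0.2223, 0.2928]
eef_rot: [-0.0, 0.659, 0.752, 0.0]
wrist_force: [0.8, -0.3, -1.0]
opening: 1.0
grasp_force: 0.0
```

```bash
python3 -c "
from h import *
np.set_printoptions(precision=1,suppress=True)
im,p=snap('wrist','w21');a,pa=load('w20')
f=lambda i:[cv2.approxPolyDP(cv2.convexHull(k),1.5,True).reshape(-1,2).tolist() for k in big(hsv(i,(20,95,90),(36,255,255)),1)][0]
print(f(a),f(im))
for i,n in((a,'w20'),(im,'w21')):
  H=cv2.cvtColor(i,cv2.COLOR_BGR2HSV);m=hsv(i,(20,95,90),(36,255,255));rr=np.where(m[:,320])[0];print(n,[(int(r),*H[r,320].tolist()) for r in range(rr[0]-6,rr[-1]+8,2)])
print('or',[(cv2.boundingRect(k),cv2.approxPolyDP(cv2.convexHull(k),1.5,True).reshape(-1,2).tolist()) for k in big(hsv(im,(5,120,120),(18,255,255)),1)])
"
```

```text
[[341, 284], [344, 295], [344, 323], [299, 323], [297, 321], [296, 299], [299, 284]] [[347, 205], [350, 212], [350, 239], [347, 242], [301, 242], [298, 240], [297, 212], [301, 205], [315, 203]]
w20 [(278, 19, 86, 171), (280, 18, 87, 173), (282, 19, 88, 173), (284, 21, 125, 165), (286, 22, 160, 161), (288, 22, 163, 163), (290, 23, 163, 161), (292, 22, 162, 162), (294, 23, 162, 162), (296, 22, 163, 164), (298, 23, 164, 173), (300, 22, 161, 181), (302, 23, 163, 180), (304, 23, 162, 180), (306, 22, 163, 180), (308, 23, 160, 180), (310, 23, 159, 181), (312, 23, 160, 180), (314, 23, 160, 180), (316, 23, 160, 180), (318, 23, 162, 180), (320, 23, 161, 179), (322, 22, 155, 155), (324, 20, 81, 76), (326, 138, 24, 53), (328, 120, 19, 53), (330, 120, 24, 54)]
w21 [(198, 15, 49, 203), (200, 19, 76, 238), (202, 19, 76, 246), (204, 21, 102, 215), (206, 22, 160, 169), (208, 22, 168, 165), (210, 23, 167, 188), (212, 24, 150, 249), (214, 25, 141, 255), (216, 25, 140, 255), (218, 25, 142, 255), (220, 25, 141, 255), (222, 25, 142, 255), (224, 24, 144, 255), (226, 24, 144, 255), (228, 24, 144, 255), (230, 24, 144, 255), (232, 24, 144, 255), (234, 24, 145, 255), (236, 24, 145, 255), (238, 24, 147, 255), (240, 23, 136, 237), (242, 19, 88, 209), (244, 19, 86, 178), (246, 16, 67, 80), (248, 135, 25, 41)]
or [((42, 314, 92, 60), [[133, 335], [123, 350], [47, 373], [45, 372], [42, 359], [42, 344], [45, 335], [57, 321], [67, 316], [77, 314], [98, 316], [115, 323]])]
```

```bash
python3 -c "
from h import *
np.set_printoptions(precision=1,suppress=True)
a,pa=load('w20');b,pb=load('w21')
for n,A,B in(('bottom front',(320,283.5),(323,204.3)),('top front mid',(320,297.5),(323,211)),('top back mid',(320,322.8),(323,241)),('top bR',(344.5,323),(350.5,241.5)),('top bL',(297.5,322.5),(297.5,241.5)),('top fR',(344.5,296.5),(350.5,211.5)),('top fL',(296,299),(297,212))):
  x,e=tri([ray('wrist',A,pa),ray('wrist',B,pb)]);print(n,toS(x),e)
# tops of wedge at assumed z
for z in(.136,.139,.142): print(z,[toS(x) for x in plane('wrist',[(297,211.5),(350.5,211.5),(350.5,241.5),(297.5,241.5)],z,pb)])
# board: dark front face vs rib/floor, edges and orange
H=cv2.cvtColor(b,cv2.COLOR_BGR2HSV)
om=hsv(b,(5,120,100),(18,255,255));om[:,:200]=0;om[:,450:]=0
for k in big(om,2):print('orange',cv2.boundingRect(k))
for r in(265,300,330):
  v=H[r,:,2].astype(int);print(r,[(c,int(v[c])) for c in range(262,292,2)],[(c,int(v[c])) for c in range(345,378,2)])
"
```

```text
bottom front [ -2.2 -35.9 100.1] [0.053366874607185456, 0.05336687460718615]
top front mid [ -1.8 -36.3 133.9] [0.0005915239898704151, 0.0005915239898356576]
top back mid [ -1.8 -10.9 134.9] [0.02592019640677319, 0.025920196406865]
top bR [-24.7 -10.3 134.7] [0.23302026527163314, 0.23302026527170253]
top bL [ 19.4  -9.8 132.4] [0.36830715344239195, 0.36830715344238396]
top fR [-24.6 -35.  129.2] [0.3896061370852176, 0.3896061370853655]
top fL [ 19.6 -36.1 136.8] [0.04903034111066833, 0.049030341110649585]
0.136 [array([ 19.6, -36.4, 136. ]), array([-24.4, -36.3, 136. ]), array([-24.8, -10.7, 136. ]), array([ 19.6, -10.8, 136. ])]
0.139 [array([ 19.4, -37. , 139. ]), array([-24.1, -36.9, 139. ]), array([-24.6, -11.5, 139. ]), array([ 19.4, -11.7, 139. ])]
0.142 [array([ 19.3, -37.6, 142. ]), array([-23.8, -37.5, 142. ]), array([-24.3, -12.4, 142. ]), array([ 19.3, -12.5, 142. ])]
orange (282, 308, 80, 24)
265 [(262, 154), (264, 156), (266, 157), (268, 153), (270, 141), (272, 130), (274, 135), (276, 138), (278, 139), (280, 136), (282, 135), (284, 135), (286, 135), (288, 117), (290, 57)
[... 273 characters left out ...]
 125), (274, 123), (276, 122), (278, 123), (280, 126), (282, 131), (284, 126), (286, 69), (288, 30), (290, 31)] [(345, 29), (347, 30), (349, 27), (351, 30), (353, 35), (355, 48), (357, 130), (359, 164), (361, 165), (363, 164), (365, 165), (367, 166), (369, 166), (371, 166), (373, 166), (375, 166), (377, 165)]
330 [(262, 129), (264, 127), (266, 125), (268, 123), (270, 124), (272, 126), (274, 128), (276, 130), (278, 131), (280, 134), (282, 141), (284, 140), (286, 140), (288, 140), (290, 141)] [(345, 128), (347, 128), (349, 126), (351, 125), (353, 123), (355, 123), (357, 121), (359, 124), (361, 141), (363, 140), (365, 152), (367, 162), (369, 166), (371, 167), (373, 165), (375, 166), (377, 166)]
```

```bash
python3 -c "
from h import *
np.set_printoptions(precision=1,suppress=True)
b,pb=load('w21')
for z in(.202,.207):print([toS(x) for x in plane('wrist',[(282,332),(361,332)],z,pb)])
print('expect',pix('wrist',[S(28,36,207),S(-28,36,207)],pb))
print('foot-ish',[toS(x) for x in plane('wrist',[(289.5,265),(352,265)],.08,pb)])
t,pt=load('t20');t0=cv2.imread('pics/top0.png')
d=cv2.absdiff(t,t0).max(2)
for n,(x,y,w,h) in dict(bottle=(310,175,45,50),pot=(180,200,55,50),spat=(405,145,45,95)).items(): print(n,(d[y:y+h,x:x+w]>60).sum())
"
```

```text
[array([ 28.5,  38. , 202. ]), array([-28.3,  38.3, 202. ])]
[array([ 27.9,  35.1, 207. ]), array([-27.6,  35.4, 207. ])]
expect [[282.  333.1]
 [361.5 332.7]]
foot-ish [array([31.4, 30. , 80. ]), array([-32.1,  30.2,  80. ])]
bottle 0
pot 0
spat 9
```

```bash
python3 -c "
from bench import ctrl
print(ctrl.hand_in())"
```

```text
the job is handed in; nothing more can be done
None
```

The job is handed in at about 32 s. The board leans centred and square against the wall, its head within about 1 mm of the expected spot, and the wedge is jammed upright in the gap after about 65 N of push. The pot, bottle and spatula look unmoved in the before-and-after overhead pictures, and the arm is clear of everything. I had to set the board back on the stickers and regrip it at an angle because a wrist joint hit its limit, and I never saw the foot against the rib directly.

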